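# Set up a key-spring gauge for an octave key

### The arm

A 7-joint arm with a two-finger parallel gripper is mounted at the origin on the work surface. World frame = base frame: x ahead of the robot, y to its left, z up, the work surface at z = 0. Lengths are in mm, angles in rad, forces in N, time in s.
With the tool pointing down it reaches from about 400 to 875 mm from the base axis. Payload 4.4 kg.
Tool frame: the origin (TCP) lies at the very end of the fingers, on their centre line; the grasp point (between the pads) lies 19 mm behind it; y points along the fingers, z is the direction in which the jaws open and shut, and the axes are right-handed (so a half turn about y gives the same grasp; the last joint's range is limited). The gripper opens to 85 mm and grips with 20 to 120 N. Pads are 22 mm wide; open, the fingers measure 114 mm over their backs; the gripper's body (76 mm by 85 mm) begins 54 mm behind the grasp point. The pads swing forward as they close: fully open they stand 13 mm farther back than shut.
Start: joints at [-0.066, 0.628, 0.038, 1.517, -0.027, 0.996, -0.02], TCP at [650.014, 0.027, 231.313] pointing down, gripper open.
Joint ranges: [-3.06, 3.06], [-0.37, 2.12], [-1.25, 1.32], [0.18, 2.47], [-1.1, 4.24], [0.23, 1.98], [-2.94, 2.94]. Speed limits (rad/s): [2.57, 2.57, 3.14, 3.14, 3.14, 3.14, 3.14].

### API

Orientations are given as [roll, pitch, yaw] about the fixed x, y, z axes, in that order (R = Rz(yaw) Ry(pitch) Rx(roll)).
In Python, from cell import ctrl, imaging, finish_job gives the robot as it stands.
- The arm moves only by the shell command python3 -m inch 'ROWS'. ROWS is JSON, one flat list of numbers, 7 for each row, row after row: the opening, from 0 (shut) to 1 (fully open), then the shift along the tool's x, y, z in cm, then the turn, a rotation vector about the tool's x, y, z in degrees. A call has 1 to 12 rows; each row is the pose to reach, as a shift and turn from the pose commanded when the call began, along the tool's axes at that moment; what a row does not reach only later rows make up. A row lasts 1/10 s, in which the tool goes at most 50 mm and 8.59 degrees, less where a joint would pass 70% of its speed; a pose out of reach is approached as far as the arm can. A call with a gripper value outside its range is refused whole. The fingers move at their own pace and stop on an object; the grip force is fixed at half the most. Time passes only in rows, so rows that repeat a pose let the fingers close. It gives the time, the measured TCP pose, the force and the opening at its end, in the units of the state.
- ctrl.read_state(): the state, without advancing time (a new reading comes with each control period).
- imaging.get_image(name): name is "scene" or "side" or "wrist"; returns a dict with "img" (384x512x3 uint8, red, green, blue), "fx", "fy", "cx", "cy" (pixels), "R" (3x3) and "t" (3): a world point X has camera coordinates R X + t. Camera axes: x right, y down, z forward; pixel columns grow to the right and rows downward; lengths in mm; the calibration is good to about 2 mm. The wrist camera is an equidistant fisheye: a pixel r from the principal point sees the ray r / f radians off the axis. A picture is of the moment at which its call begins. There is no depth.
- finish_job(): hands the job in, once; it reports no verdict.
The state is a dict: "clock": time; "qpos": joint angles; "qd": joint speeds; "tau": joint torques, N m; "eef_pos": TCP position; "tool_rot": TCP orientation; "force": force on the tool from outside, world axes, zero at the start; "torque": the same for the moment, N m; "width": finger opening in mm.
Only numpy, scipy, OpenCV 4.12 (cv2) and the standard library are available. Lean on these libraries where they do the work, as an engineer would, in place of code of your own. Each camera call takes 0.05 s, during which the arm holds its last target.

### The job

Get the key-spring gauge ready. First clear whatever has been left on it - any of the mouthpiece, the octave key, the key guard and the spring hook, in its pan or across its cursor track - into the wooden parts tray. Then load brass weights into the empty pan until its pointer has sunk level with the brass collar on the post, neither above nor below the collar; and last slide the black cursor along its track until its white line is in line with the small brass index tab, leaving everything else on the bench where it is.

Things in the scene. Friction and masses are not known exactly. Their poses are not given: they have to be found in the camera images.
- gauge: fixed grey base plate, 315 (x) x 230 (y) x 12 mm high; origin under its centre, z up. In its frame (mm): pan centre at x 35, y 0; cursor track (aluminium bar 44 wide in x, 230 long in y, top at z 30) centred at x -115; post (10 dia., top at z 140) at x 142, y 0; a dark spring housing (80 x 80, top at z 44) under the pan. The place and yaw vary
- pan_floor (a point): centre of the inner floor of the steel pan, 110 mm above the bench when empty; axes as the gauge's. Inside 142 (x) x 152 mm (y), with a rim 8 mm above the floor. The pan stays level and sinks straight down on a spring, about 9 mm for each brass weight (stiffness 109 N/m, travel 62 mm); things left in it press it down some 4 to 6 mm each
- pan (a joint): how far the pan has sunk below its empty height, m (0 to 0.062)
- pointer (a point): tip of the pan's flat dark pointer (3 mm thick, this point at mid-thickness), which sticks out beyond the pan's far (+x) rim and ends just short of the collar; at the height of the pan floor, sinking with it
- collar: fixed brass collar on the post, 20 mm dia. and 14 mm tall; origin at its centre (mid-height). Its height varies: 64 to 80 mm above the bench. The pointer tip is level with it when within 7 mm of this height; since the collar is taller than one weight's step, there is always a number of weights (3 to 5) that does it
- cursor_line (a point): middle of the white line on top of the black cursor, a block 30 (x) x 12 (y, along the track) x 24 mm high standing on the track top (z 30 to 54 mm); this point is on its top face. Starts at the track's -y end, with its centre at gauge y -85 to -77, and slides towards the gauge's +y, up to y 85; needs about 1.5 N and stays where it is left
- index: small fixed brass tab, 10 x 5 mm and 12 mm high, beside the track on its -x side, origin under its centre; its axes are the gauge's, y along the track. Its place along the track varies; the cursor line must end at the same y, within 5 mm
- tray: fixed low wooden tray, outside 250 (x) x 220 (y) x 22 mm high, walls and floor 5 mm; origin under its centre
- mouthpiece: black mouthpiece lying flat, 88 long (x) x 25 wide (y) x 25 mm high at its round end (-x), 16 high at its beak (+x); origin under its centre, x along it; 60 g. If present, lies in the pan near its robot side, along the gauge's y
- octave_key: nickel-plated octave key lying flat, 124 mm long (x): a bar 9 wide (y), its top 12 mm up, with a round 22 mm cup at -x and a touch plate 17 mm wide at +x, and a thin cross tube 28 mm wide at x 18; origin under the bar's middle; 45 g. Grip the bar at or a little to -x of the middle. If present, lies in the pan near its far side, along the gauge's y
- key_guard: brass key guard, a bridge with a ring top 50 long (x) x 30 wide (y), 19 mm high, on two feet; origin under its centre; 40 g. If present, stands on the cursor track, its long side across it
- spring_hook: spring hook tool: walnut handle 15 x 15 mm from x -50 to 40 mm, then a thin steel shaft with a hook out to x 116; origin under the handle near the balance point; 50 g. If present, lies across the cursor track with the hook towards the robot
- weight1: brass weight, about 100 g (within a tenth): a disc 26 mm dia. x 18 mm high with a knob 12 mm dia. on top, 36 mm high in all; origin under its centre, z along its axis. Seven alike stand on the bench on the right (-y)
- weight2: brass weight, about 100 g (within a tenth): a disc 26 mm dia. x 18 mm high with a knob 12 mm dia. on top, 36 mm high in all; origin under its centre, z along its axis. Seven alike stand on the bench on the right (-y)
- weight3: brass weight, about 100 g (within a tenth): a disc 26 mm dia. x 18 mm high with a knob 12 mm dia. on top, 36 mm high in all; origin under its centre, z along its axis. Seven alike stand on the bench on the right (-y)
- weight4: brass weight, about 100 g (within a tenth): a disc 26 mm dia. x 18 mm high with a knob 12 mm dia. on top, 36 mm high in all; origin under its centre, z along its axis. Seven alike stand on the bench on the right (-y)
- weight5: brass weight, about 100 g (within a tenth): a disc 26 mm dia. x 18 mm high with a knob 12 mm dia. on top, 36 mm high in all; origin under its centre, z along its axis. Seven alike stand on the bench on the right (-y)
- weight6: brass weight, about 100 g (within a tenth): a disc 26 mm dia. x 18 mm high with a knob 12 mm dia. on top, 36 mm high in all; origin under its centre, z along its axis. Seven alike stand on the bench on the right (-y)
- weight7: brass weight, about 100 g (within a tenth): a disc 26 mm dia. x 18 mm high with a knob 12 mm dia. on top, 36 mm high in all; origin under its centre, z along its axis. Seven alike stand on the bench on the right (-y)
- cork: bystander: cork cylinder 24 mm dia. x 30 mm, among the weights; origin under its centre
- mandrel: bystander: dark steel cone 30 mm dia. x 40 mm, among the weights; origin under its centre
- oil_bottle: bystander: white oil bottle 36 mm dia. x 85 mm, beyond the tray
- screwdriver: bystander: screwdriver 170 mm long, at the far right

How it is judged:
By the outcome, as a careful person would: the job done as asked, in the order asked, and still so for the second after the job is handed in, with the robot touching nothing.
Of mouthpiece, octave_key, key_guard, spring_hook only 3 to 4 are there at a start; the rules pass over those that are not, and their reading is None.
At some moment in a run one of weight1, weight2, weight3, weight4, weight5, weight6, weight7 may be knocked a few centimetres aside while the robot is not near it.
It also fails if it takes over 210 s, if anything falls off the work surface, if the arm or the gripper's body presses on something with over 40 N, if the wrist force passes 120 N, or if a joint passes its speed limit or range.

## Working session

There is one attempt and no reset: what is moved stays moved. The work goes in short steps, Python scripts to look and compute and a shell command to move; the robot and the scene stay as the last step left them, time stands still between calls to the robot, and variables do not carry over. Pictures are saved under pics/ and viewed, and the job is handed in when it is done.

```bash
ls; mkdir -p pics; python3 - <<'E'
from cell import ctrl, imaging
import cv2
s=ctrl.read_state(); print(s)
for n in ["scene","side","wrist"]:
    d=imaging.get_image(n); cv2.imwrite(f"pics/{n}0.png",d["img"][:,:,::-1])
    print(n,d["fx"],d["fy"],d["cx"],d["cy"],d["R"],d["t"])
E
```

```text
pics
{'clock': 0.0, 'qpos': array([-0.06575302,  0.62933667,  0.03843519,  1.51836614, -0.02696372,
        0.99631728, -0.02000427]), 'qd': array([-0.00030005, -0.00095994, -0.0003346 ,  0.00056873, -0.00086902,
        0.00071601, -0.00037108]), 'tau': array([-1.11932164e-03, -5.63405585e+01,  1.22606792e+00, -1.93450052e+01,
        1.09587883e-02,  1.05136272e-02, -8.84369996e-06]), 'eef_pos': array([ 6.49370162e+02, -8.29826452e-03,  2.30395711e+02]), 'tool_rot': array([-1.57270526e+00, -5.12962763e-05, -1.57082227e+00]), 'force': array([ 0.89296926, -0.39664833, -0.14414014]), 'torque': array([ 0.00568647,  0.00131752, -0.00660225]), 'width': 85.2178334222148}
scene 398.0528058087512 398.0528058087512 257.81850017417224 191.632848005021 [[ 0.60434374  0.79668952 -0.00737918]
 [ 0.45856668 -0.35539847 -0.81449894]
 [-0.65152532  0.48885349 -0.58011811]] [-334.58788436 -201.37164876 1547.10609298]
side 354.0856178952395 354.0856178952395 255.50879780513608 192.53979355060378 [[ 0.96489677  0.26187651 -0.01987223]
 [ 0.12453727 -0.52285473 -0.8432754 ]
 [-0.23122431  0.81119888 -0.53711423]] [-537.71387337   -6.55839571 1032.96998236]
wrist 297.3186396354542 297.3186396354542 256.36751313994677 190.04412448119194 [[ 9.99997186e-01  2.33503994e-04 -2.36102917e-03]
 [ 9.48899685e-04 -9.51449940e-01  3.07802065e-01]
 [-2.17452805e-03 -3.07803439e-01 -9.51447484e-01]] [-648.98258939  -39.91241522  380.69944215]
```

View pics/scene0.png

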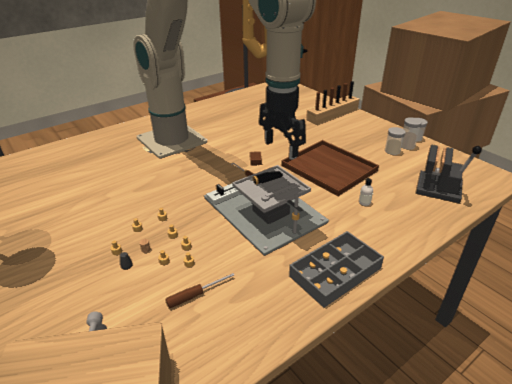

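View pics/side0.png

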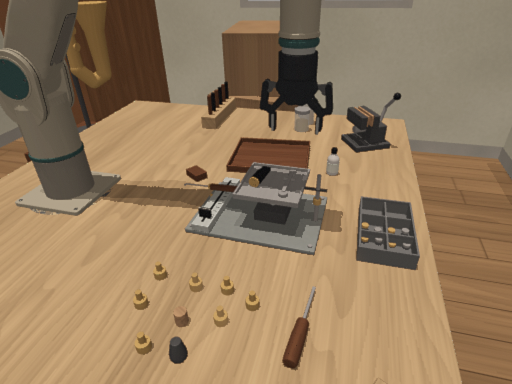

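View pics/wrist0.png

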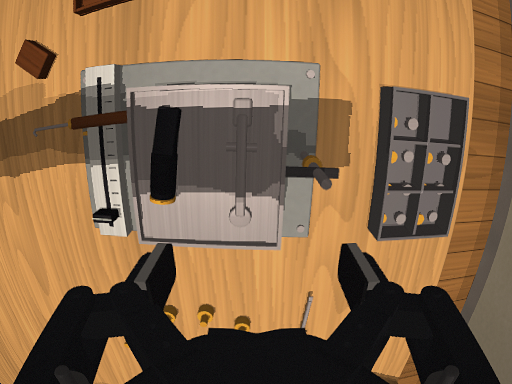

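```bash
cat > h.py <<'E'
import numpy as np, cv2
from cell import ctrl, imaging
from scipy.spatial.transform import Rotation as Rot
def cap(n,tag=None):
    d=imaging.get_image(n); d["n"]=n
    if tag: cv2.imwrite(f"pics/{tag}.png",d["img"][:,:,::-1])
    return d
def crop(d,u0,v0,u1,v1,k,tag):
    c=cv2.resize(d["img"][v0:v1,u0:u1],None,fx=k,fy=k,interpolation=cv2.INTER_CUBIC)
    cv2.imwrite(f"pics/{tag}.png",c[:,:,::-1])
def ray(d,u,v):
    x=(u-d["cx"])/d["fx"]; y=(v-d["cy"])/d["fy"]
    if d["n"]=="wrist":
        r=np.hypot(x,y); k=np.sin(r)/r if r>1e-9 else 1.
        c=np.array([x*k,y*k,np.cos(r)])
    else: c=np.array([x,y,1.])
    R=np.array(d["R"]); t=np.array(d["t"])
    g=R.T@c; return -R.T@t, g/np.linalg.norm(g)
def onz(d,u,v,z):
    o,g=ray(d,u,v); return o+g*(z-o[2])/g[2]
def proj(d,X):
    c=np.array(d["R"])@np.array(X,float)+np.array(d["t"])
    if d["n"]=="wrist":
        a=np.arctan2(np.hypot(c[0],c[1]),c[2]); p=np.hypot(c[0],c[1])
        return d["cx"]+d["fx"]*a*c[0]/p, d["cy"]+d["fy"]*a*c[1]/p
    return d["cx"]+d["fx"]*c[0]/c[2], d["cy"]+d["fy"]*c[1]/c[2]
def tri(*obs):
    A=np.zeros((3,3)); b=np.zeros(3)
    for d,u,v in obs:
        o,g=ray(d,u,v); P=np.eye(3)-np.outer(g,g); A+=P; b+=P@o
    X=np.linalg.solve(A,b); return X,[round(float(np.linalg.norm((np.eye(3)-np.outer(ray(*o)[1],ray(*o)[1]))@(X-ray(*o)[0]))),1) for o in obs]
def toolR():
    s=ctrl.read_state(); return s,Rot.from_euler('xyz',s["tool_rot"]).as_matrix()
def go(xyz,yaw=None):
    """shift cm in tool axes and rotvec deg; yaw = world direction (rad) of the jaw axis (tool z), mod pi"""
    s,R=toolR(); sh=R.T@(np.array(xyz)-s["eef_pos"])/10
    out=[np.round(sh,2)]
    if yaw is not None:
        zt=np.array([np.cos(yaw),np.sin(yaw),0])
        if zt@R[:,2]<0: zt=-zt
        y=np.array([0,0,-1.]); T=np.column_stack([np.cross(y,zt),y,zt])
        out.append(np.round(np.degrees(Rot.from_matrix(R.T@T).as_rotvec()),2))
    print("at",np.round(s["eef_pos"],1),"jaw yaw",round(np.degrees(np.arctan2(R[1,2],R[0,2])),1),"t",round(s["clock"],1),"w",round(s["width"],1),"q7",round(s["qpos"][6],2)); print("go",*out)
E
python3 - <<'E'
from h import *
for n,b in [("scene",(190,130,350,260,5)),("side",(170,120,350,260,4)),("wrist",(0,0,400,260,2))]:
    d=cap(n); crop(d,*b,n+"1c")
    np.save(n+".npy",d,allow_pickle=True)
E
```

```text
(no output)
```

View pics/scene1c.png

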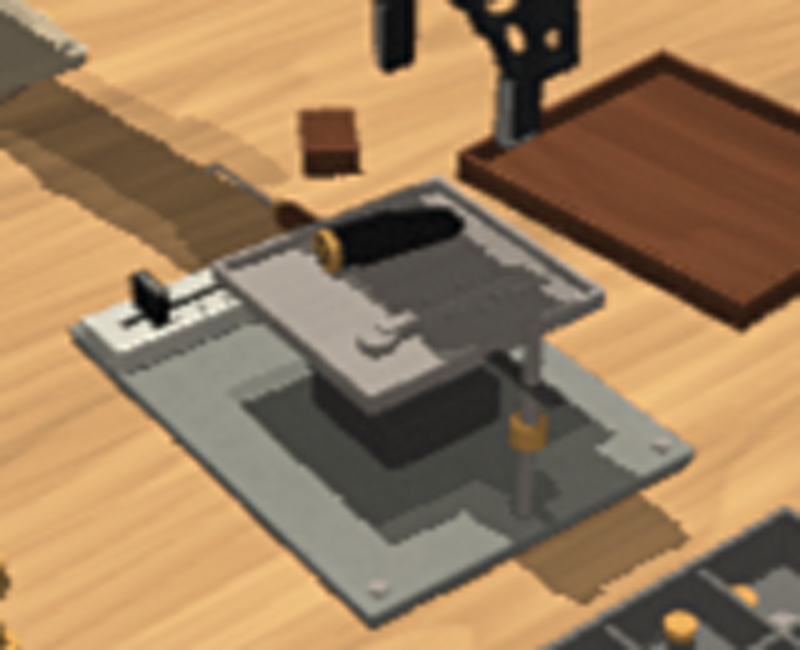

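View pics/side1c.png

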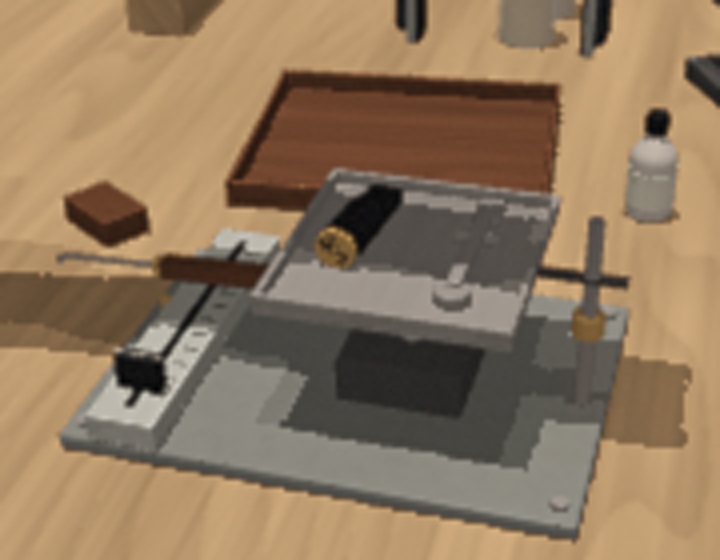

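View pics/wrist1c.png

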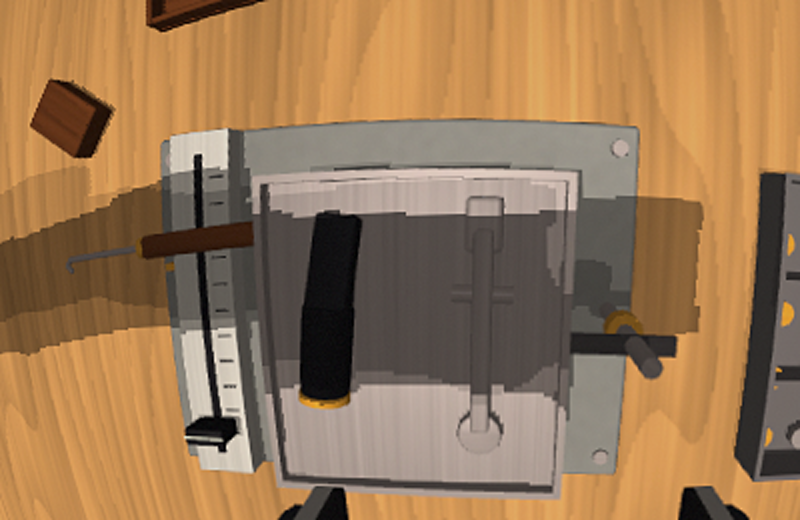

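```bash
cat >> h.py <<'E'
def ld(n): return np.load(n+".npy",allow_pickle=True).item()
E
python3 - <<'E'
from h import *
W,S,C=ld("wrist"),ld("side"),ld("scene")
def p(l,d,u,v,z): print(l,np.round(onz(d,u,v,z)[:2],1))
w=lambda u,v:(u/2,v/2); s=lambda u,v:(170+u/4,120+v/4); c=lambda u,v:(190+u/5,130+v/5)
p("TR w",W,*w(638,122),12);p("TL w",W,*w(163,140),12);p("BR w",W,*w(613,473),12)
p("BR s",S,*s(577,525),12);p("BL s",S,*s(62,434),12);p("TR s",S,*s(628,312),12)
p("BL c",C,*c(75,330),12);p("BR c",C,*c(372,612),12);p("TR c",C,*c(692,450),12)
# tray
p("tray front-left s",S,*s(230,182),22);p("tray back-left s",S,*s(283,72),22);p("tray FR s",S,*s(555,200),22);p("tray BR s",S,*s(558,86),22)
p("tray c left",C,*c(460,155),22);p("tray c top",C,*c(663,55),22);p("tray bottom c",C,*c(740,312),22)
p("tray c right",C,378,163,22)
p("mouth ring w",W,*w(325,400),115);p("mouth tip w",W,*w(340,215),110)
p("mouth ring w",W,*w(325,400),102);p("mouth tip w",W,*w(340,215),102)
p("cup w",W,*w(480,433),105);p("touch w",W,*w(486,200),105)
p("handle left",W,*w(143,247),38);p("handle at pan",W,*w(253,233),38); p("hook",W,*w(70,266),38)
p("index?",W,*w(170,268),12)
p("cursor top", W,*w(212,425),54)
print("cursor tri",tri((W,*w(212,425)),(S,*s(143,355))))
print("collar tri", tri((S,*s(588,323)),(C,*c(528,430))))
print("pointer end tri", tri((S,*s(628,282)),(W,*w(676,345))))
print("pan corners tri", [np.round(tri(a,b)[0],1) for a,b in [((W,*w(253,172)),(S,*s(333,170))),((W,*w(578,172)),(S,*s(557,198))),((W,*w(284,490)),(S,*s(255,300))),((W,*w(556,495)),(S,*s(520,340)))]])
E
```

```text
TR w [724.8 125.7]
TL w [415.3 131.2]
BR w [ 718.2 -104.4]
BR s [ 719.4 -106. ]
BL s [410.2 -99.5]
TR s [725.7 112.9]
BL c [414.  -97.6]
BR c [ 719.3 -104.4]
TR c [727.2 118.7]
tray front-left s [410.8 210. ]
tray back-left s [389.1 419.1]
tray FR s [658.6 238.1]
tray BR s [632.6 442.9]
tray c left [412.5 211.7]
tray c top [394.9 423.8]
tray bottom c [659.5 227.3]
tray c right [622.9 460.7]
mouth ring w [559.9 -14.3]
mouth tip w [571.9  72.1]
mouth ring w [555.3 -19. ]
mouth tip w [569.6  71.9]
cup w [633.6 -34.7]
touch w [637.7  76.7]
handle left [411.7  60.7]
handle at pan [494.6  63. ]
hook [342.8  53.7]
index? [415.2  42.8]
cursor top [458.  -54.2]
cursor tri (array([451.04836362, -57.71159631,  46.72563362]), [2.2, 2.2])
collar tri (array([707.40893889,   9.2249215 ,  67.93205438]), [0.1, 0.1])
pointer end tri (array([728.57324302,   8.86687744, 100.00439542]), [0.5, 0.5])
pan corners tri [array([527.2,  95.6, 104.7]), array([677.1,  89.4, 105.7]), array([527.1, -69. , 106.5]), array([674.9, -69.9, 103.5])]
```

```bash
python3 - <<'E'
from h import *
W=ld("wrist")
w=lambda u,v:(u/2,v/2)
for v,z,l,r in [(390,112,302,352),(350,112,303,354),(310,112,304,356),(270,110,309,359),(230,108,314,361)]:
    a=onz(W,*w(l,v),z);b=onz(W,*w(r,v),z); print(np.round(a,1),np.round(b,1),np.round((a+b)/2,1))
print("end",onz(W,*w(325,405),105))
for v,l,r in [(260,474,493),(340,472,491),(390,471,490)]:
    a=onz(W,*w(l,v),112);b=onz(W,*w(r,v),112); print(np.round(a,1),np.round(b,1),np.round((a+b)/2,1))
go([563,22,150],np.radians(-8))
E
```

```text
[547.4 -10.3 112. ] [573.1 -10.2 112. ] [560.2 -10.3 112. ]
[550.1   9.7 112. ] [575.7   9.5 112. ] [562.9   9.6 112. ]
[552.4  29.1 112. ] [577.9  28.5 112. ] [565.1  28.8 112. ]
[555.6  47.5 110. ] [579.8  46.6 110. ] [567.7  47.1 110. ]
[558.4  65.8 108. ] [581.   64.7 108. ] [569.7  65.3 108. ]
end [556.08259891 -20.57205119 105.        ]
[632.6  50.3 112. ] [641.   50.3 112. ] [636.8  50.3 112. ]
[631.2  13.9 112. ] [639.8  13.9 112. ] [635.5  13.9 112. ]
[630.2 -10.1 112. ] [639.1 -10.  112. ] [634.6 -10.  112. ]
at [6.498e+02 1.000e-01 2.310e+02] jaw yaw -0.0 t 0.3 w 85.6 q7 -0.02
go [-2.19  8.1  -8.68] [0.04 8.   0.  ]
```

```bash
python3 -m inch '[0.55,-2.2,3,-8.55,0,7.2,0, 0.55,-2.2,6,-8.55,0,7.2,0, 0.55,-2.2,8,-8.55,0,7.2,0, 0.55,-2.2,8,-8.55,0,7.2,0]'
python3 - <<'E'
from h import *
W=cap("wrist","w2"); go([564.3,22,108])
print(proj(W,[564.3,22,112]))
E
```

```text
clock: 0.7
eef_pos: [560.5, 22.6, 148.5]
tool_rot: [-1.579, -0.001, -1.695]
force: [0.1, -0.4, 0.4]
width: 46.9
at [563.7  22.1 150.6] jaw yaw -7.2 t 0.8 w 47.1 q7 -0.16
go [0.   4.26 0.08]
(np.float64(262.68798631519206), np.float64(221.13241197862385))
```

View pics/w2.png

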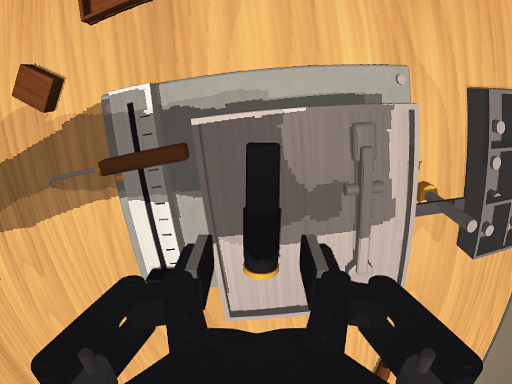

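```bash
python3 -m inch '[0.55,0,2,0.1,0,0,0, 0.55,0,4.3,0.1,0,0,0, 0.55,0,4.3,0.1,0,0,0, 0,0,4.3,0.1,0,0,0, 0,0,4.3,0.1,0,0,0, 0,0,4.3,0.1,0,0,0, 0,0,4.3,0.1,0,0,0, 0,0,4.3,0.1,0,0,0, 0,0,-0.5,0.1,0,0,0, 0,0,-5,0.1,0,0,0]'
python3 - <<'E'
from h import *
W=cap("wrist","w3"); S=cap("side");crop(S,170,60,370,210,4,"s3")
th=np.radians(5); c=np.array([522,328])
p=c+np.array([[np.cos(th),-np.sin(th)],[np.sin(th),np.cos(th)]])@np.array([-60,-30]); print(p)
go([*p,190],th)
E
```

```text
clock: 1.75
eef_pos: [564.2, 21.9, 201.3]
tool_rot: [-1.575, -0.001, -1.696]
force: [1.2, -0.6, -1.1]
width: 23.2
[464.8429904  292.88481449]
at [569.5  22.  207. ] jaw yaw -7.2 t 1.9 w 23.6 q7 -0.17
go [-25.56   1.61 -13.8 ] [ -0.65 -12.21  -0.06]
```

View pics/s3.png

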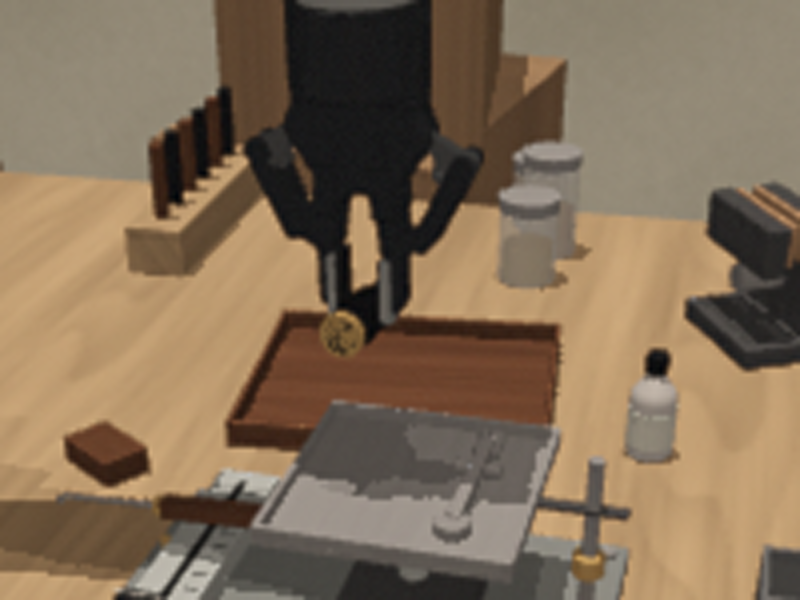

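```bash
python3 -m inch '[0,-4.2,0.5,-2.2,0,-2,0, 0,-8.5,0.5,-4.4,0,-4,0, 0,-12.8,1,-6.6,0,-6,0, 0,-17,1,-8.8,0,-8,0, 0,-21.3,1,-11,0,-10,0, 0,-25.65,1,-13.25,0,-12.2,0, 0,-25.65,1,-13.25,0,-12.2,0, 0,-25.65,1,-13.25,0,-12.2,0, 0,-25.65,1,-13.25,0,-12.2,0]'
python3 - <<'E'
from h import *
S=cap("side");crop(S,170,60,370,210,4,"s4"); W=cap("wrist","w4")
go([465,293,16],np.radians(5))
E
```

```text
clock: 2.75
eef_pos: [466.5, 291.5, 190.9]
tool_rot: [-1.571, -0.001, -1.485]
force: [-0.1, -0.9, 0.3]
width: 23.2
at [466.9 291.1 191.2] jaw yaw 4.8 t 2.9 w 23.3 q7 -0.51
go [-0.22 17.52 -0.17] [ 0.01 -0.18  0.06]
```

View pics/w4.png

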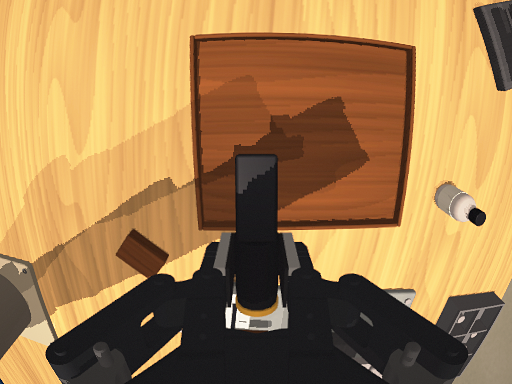

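View pics/s4.png

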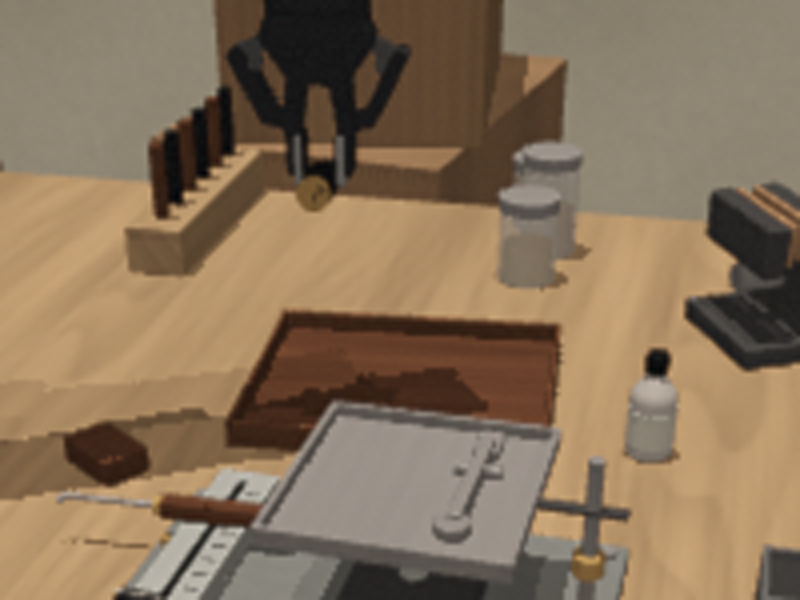

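```bash
python3 - <<'E'
from h import *
W=cap("wrist")
P=[onz(W,u,v,22)[:2] for u,v in [(190,36),(415,47),(400,225),(203,230)]]
print(np.round(P,1),np.mean(P,0))
go([465,295,16],np.radians(5))
E
python3 -m inch '[0,-0.3,4.5,-0.2,0,0,0, 0,-0.3,9,-0.2,0,0,0, 0,-0.3,13,-0.2,0,0,0, 0,-0.3,16,-0.2,0,0,0, 0,-0.3,17.4,-0.2,0,0,0, 0,-0.3,17.4,-0.2,0,0,0, 0.5,-0.3,17.4,-0.2,0,0,0, 0.5,-0.3,17.4,-0.2,0,0,0, 0.5,-0.3,17.4,-0.2,0,0,0, 0.5,-0.3,14,-0.2,0,0,0, 0.5,-0.3,9.5,-0.2,0,0,0, 0.5,-0.3,5,-0.2,0,0,0]'
```

```text
[[385.8 431.4]
 [632.4 453.4]
 [652.1 238.8]
 [410.5 215.1]] [520.20715278 334.67067588]
at [466.9 291.2 191.2] jaw yaw 4.8 t 2.9 w 23.4 q7 -0.51
go [-0.4  17.52 -0.16] [-0.   -0.17  0.04]
clock: 4.1
eef_pos: [463.7, 295.6, 143.1]
tool_rot: [-1.571, -0.0, -1.484]
force: [1.0, 0.6, -0.6]
width: 42.7
```

```bash
python3 - <<'E'
from h import *
W=cap("wrist","w5")
go([635.6,16,170],np.radians(-2.1))
E
```

```text
at [467.6 298.1 150.4] jaw yaw 5.0 t 4.2 w 43.2 q7 -0.52
go [29.55 -1.99 14.31] [-0.59  7.08 -0.39]
```

View pics/w5.png

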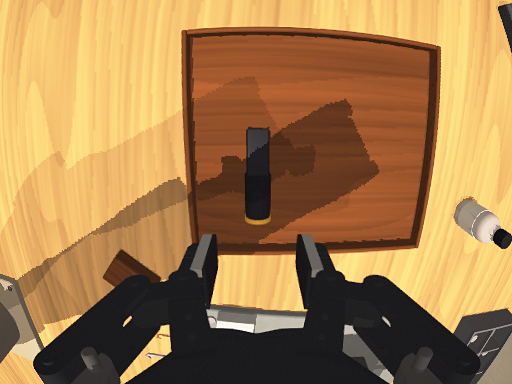

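```bash
python3 -m inch '[0.45,4,-3,2,0,1,0, 0.45,8.3,-3,4.2,0,2,0, 0.45,12.6,-3,6.3,0,3,0, 0.45,16.9,-3,8.5,0,4,0, 0.45,21.2,-3,10.6,0,5,0, 0.45,25.5,-3,12.7,0,6,0, 0.45,29.35,-3,14.45,0,7.1,0, 0.45,29.35,-3,14.45,0,7.1,0, 0.45,29.35,-3,14.45,0,7.1,0, 0.45,29.35,-3,14.45,0,7.1,0]'
python3 - <<'E'
from h import *
W=cap("wrist","w6"); S=cap("side")
np.save("wrist.npy",W,allow_pickle=True); np.save("side.npy",S,allow_pickle=True)
crop(W,150,80,450,300,2.6,"w6c"); crop(S,170,60,370,210,4,"s6")
go([635.6,16,107],np.radians(-2.1))
E
```

```text
clock: 5.15
eef_pos: [632.9, 17.8, 171.6]
tool_rot: [-1.571, 0.001, -1.606]
force: [-0.3, 0.3, 0.1]
width: 38.3
at [632.9  18.2 171.6] jaw yaw -1.9 t 5.2 w 38.2 q7 -0.09
go [0.22 6.46 0.27] [ 0.01  0.16 -0.07]
```

View pics/w6c.png

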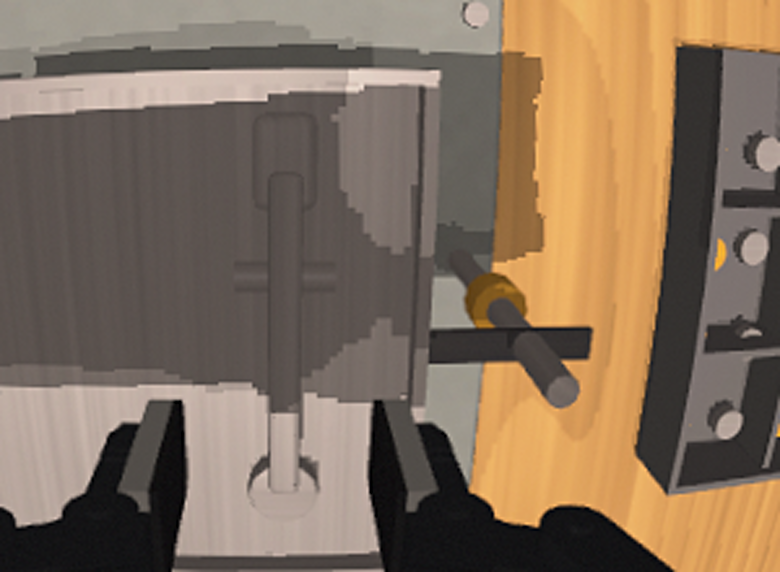

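View pics/s6.png

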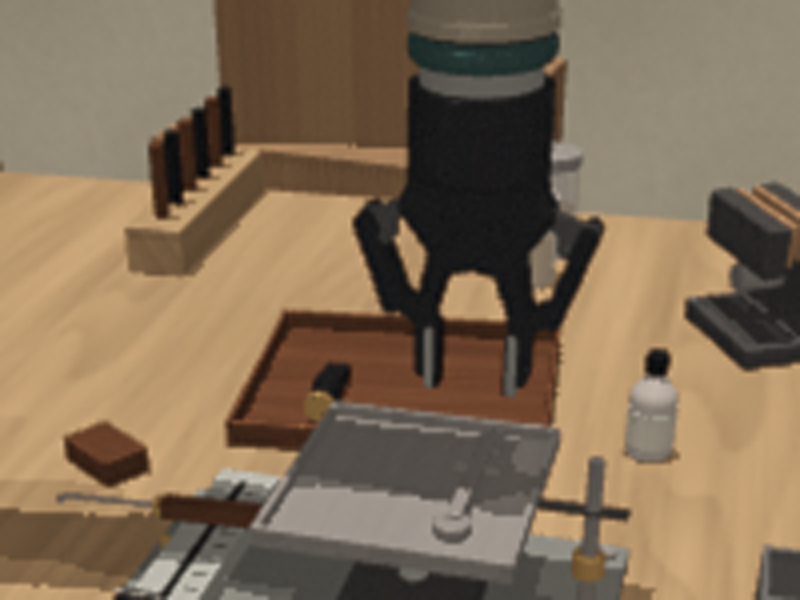

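```bash
python3 -m inch '[0.45,0.2,3,0.27,0,0,0, 0.45,0.2,6.3,0.27,0,0,0, 0.45,0.2,6.3,0.27,0,0,0, 0,0.2,6.3,0.27,0,0,0, 0,0.2,6.3,0.27,0,0,0, 0,0.2,6.3,0.27,0,0,0, 0,0.2,6.3,0.27,0,0,0, 0,0.2,6.3,0.27,0,0,0, 0,0.2,5,0.27,0,0,0, 0,0.2,2,0.27,0,0,0, 0,0.2,-2,0.27,0,0,0, 0,0.2,-2,0.27,0,0,0]'
python3 - <<'E'
from h import *
W=cap("wrist","w7")
th=np.radians(5.2); c=np.array([521,332])
p=c+np.array([[np.cos(th),-np.sin(th)],[np.sin(th),np.cos(th)]])@np.array([50,-28]); print(p)
go([*p,190],th)
E
```

```text
clock: 6.45
eef_pos: [640.1, 13.8, 198.0]
tool_rot: [-1.559, 0.001, -1.608]
force: [2.1, -0.6, 0.4]
width: 6.8
[573.33193218 308.64686585]
at [638.4  13.8 195.3] jaw yaw -2.1 t 6.5 w 6.9 q7 -0.08
go [-29.22   0.5   -7.59] [-0.41 -7.31 -0.01]
```

View pics/w7.png

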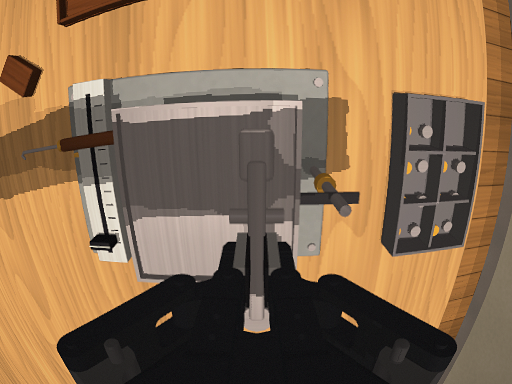

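```bash
python3 -m inch '[0,-4.2,0.2,-1,0,-1,0, 0,-8.7,0.2,-2.1,0,-2,0, 0,-13.2,0.2,-3.2,0,-3,0, 0,-17.7,0.2,-4.3,0,-4,0, 0,-22.2,0.2,-5.5,0,-5.3,0, 0,-26,0.2,-6.6,0,-6.5,0, 0,-29.1,0.2,-7.4,0,-7.3,0, 0,-29.1,0.2,-7.4,0,-7.3,0, 0,-29.1,0.2,-7.4,0,-7.3,0, 0,-29.1,0.2,-7.4,0,-7.3,0]'
python3 - <<'E'
from h import *
W=cap("wrist","w8")
go([573.3,308,9],np.radians(5.2))
E
```

```text
clock: 7.5
eef_pos: [573.1, 305.4, 188.9]
tool_rot: [-1.571, -0.002, -1.482]
force: [1.0, -1.2, -0.5]
width: 6.9
at [573.4 305.2 189.1] jaw yaw 5.0 t 7.5 w 6.6 q7 -0.44
go [-0.31 18.01  0.02] [ 0.02 -0.15  0.09]
```

View pics/w8.png

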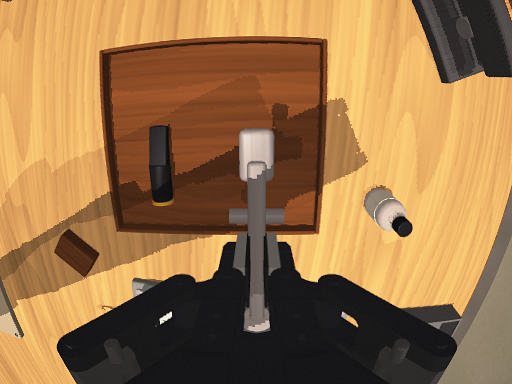

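```bash
python3 -m inch '[0,-0.3,4.5,0,0,0,0, 0,-0.3,9,0,0,0,0, 0,-0.3,13.5,0,0,0,0, 0,-0.3,16.5,0,0,0,0, 0,-0.3,18,0,0,0,0, 0,-0.3,18,0,0,0,0, 0.4,-0.3,18,0,0,0,0, 0.4,-0.3,18,0,0,0,0, 0.4,-0.3,18,0,0,0,0, 0.4,-0.3,14,0,0,0,0, 0.4,-0.3,9.5,0,0,0,0, 0.4,-0.3,5,0,0,0,0]'
python3 -m inch '[0.5,-0.3,-4,0,0,0,0,0.5,-0.3,-4,0,0,0,0,0.5,-0.3,-4,0,0,0,0]'
python3 - <<'E'
from h import *
W=cap("wrist","w9"); S=cap("side"); crop(S,150,90,350,240,4,"s9")
np.save("side.npy",S,allow_pickle=True)
go([451.5,62,150],np.radians(90+4))
E
```

```text
clock: 8.75
eef_pos: [572.3, 310.2, 141.0]
tool_rot: [-1.571, -0.0, -1.48]
force: [0.6, 0.6, 0.6]
width: 34.4
clock: 9.05
eef_pos: [572.8, 313.8, 181.0]
tool_rot: [-1.568, 0.001, -1.48]
force: [-1.4, -0.9, -0.3]
width: 42.4
at [571.4 312.8 178.4] jaw yaw 5.2 t 9.2 w 42.7 q7 -0.45
go [ 23.89   2.88 -14.21] [ 1.30e-01 -8.88e+01 -4.00e-02]
```

View pics/w9.png

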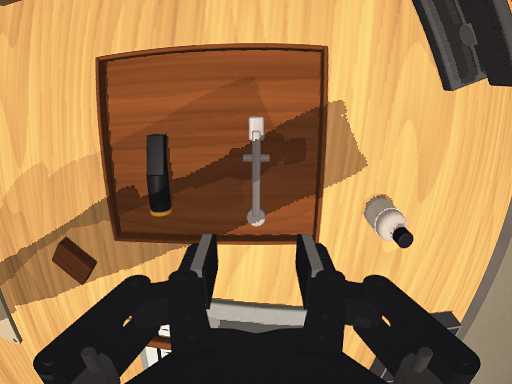

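View pics/s9.png

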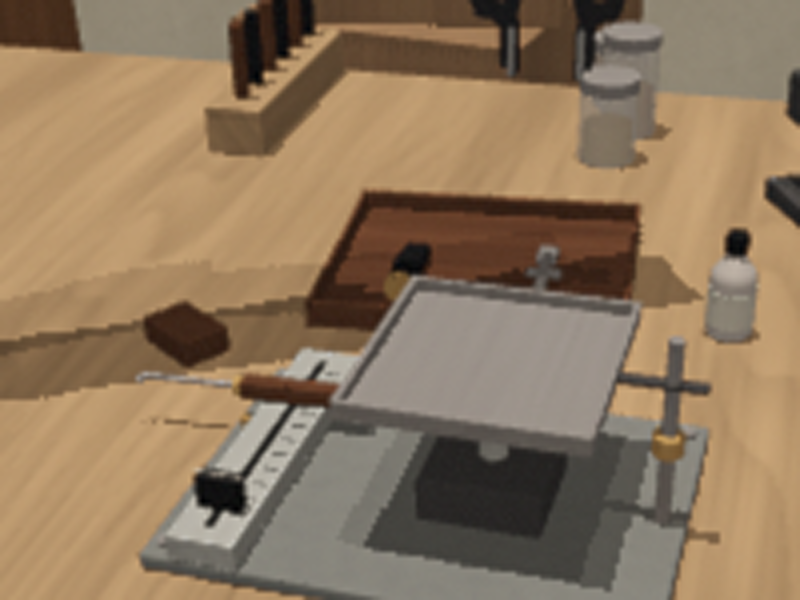

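```bash
python3 -m inch '[0.5,2,0,-1.2,0,8,0, 0.5,4,0,-2.4,0,16.3,0, 0.5,6,0,-3.6,0,24.6,0, 0.5,8,0,-4.8,0,32.9,0, 0.5,10,0,-6,0,41.2,0, 0.5,12,0,-7.2,0,49.5,0, 0.5,14.5,0,-8.6,0,57.8,0, 0.5,17,0,-10,0,66.1,0, 0.5,19.5,0,-11.5,0,74.4,0, 0.5,22,0,-13,0,82.7,0, 0.5,23.9,0,-14.2,0,91.2,0, 0.5,23.9,0,-14.2,0,91.2,0]'
python3 -m inch '[0.5,0,0,0,0,0,0,0.5,0,0,0,0,0,0]'
python3 - <<'E'
from h import *
W=cap("wrist","w10"); np.save("wrist.npy",W,allow_pickle=True)
go([451.5,62,34],np.radians(90+4))
E
```

```text
clock: 10.35
eef_pos: [449.8, 59.3, 178.2]
tool_rot: [-1.569, -0.005, -3.079]
force: [-0.5, 0.8, -0.3]
width: 42.5
clock: 10.55
eef_pos: [452.8, 63.5, 178.8]
tool_rot: [-1.571, -0.001, -3.069]
force: [-0.2, -0.7, -0.5]
width: 42.7
at [452.9  63.6 178.9] jaw yaw -85.8 t 10.6 w 42.5 q7 -1.33
go [ 0.14 14.49  0.15] [0.01 0.17 0.02]
```

View pics/w10.png

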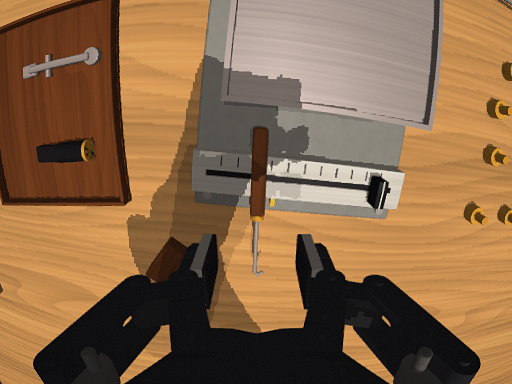

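```bash
python3 - <<'E'
from h import *
W=ld("wrist")
crop(W,180,110,420,290,3.3,"w10c")
im=cv2.cvtColor(W["img"],cv2.COLOR_RGB2HSV)
print(np.round([onz(W,260,127,42),onz(W,257.5,216,42),onz(W,256,273,38)],1))
go([451.5,62,34],np.radians(90+4))
E
```

```text
[[503.4  64.2  42. ]
 [413.6  59.9  42. ]
 [341.2  56.2  38. ]]
at [452.9  63.6 178.9] jaw yaw -85.8 t 10.6 w 42.5 q7 -1.33
go [ 0.14 14.49  0.15] [0.01 0.17 0.02]
```

View pics/w10c.png

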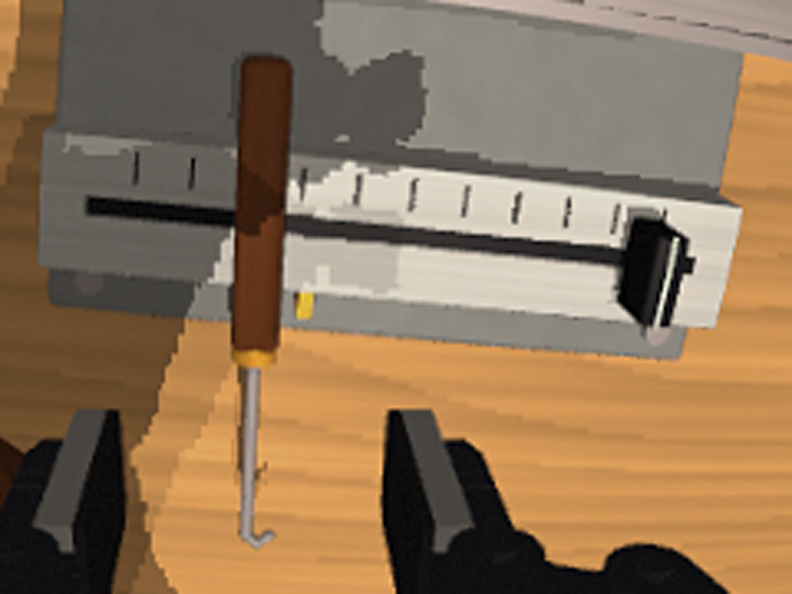

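```bash
python3 -m inch '[0.5,0.15,4.5,0.15,0,1.5,0, 0.5,0.15,9,0.15,0,1.5,0, 0.5,0.15,12,0.15,0,1.5,0, 0.5,0.15,14.3,0.15,0,1.5,0, 0.5,0.15,14.3,0.15,0,1.5,0, 0,0.15,14.3,0.15,0,1.5,0, 0,0.15,14.3,0.15,0,1.5,0, 0,0.15,14.3,0.15,0,1.5,0, 0,0.15,14.3,0.15,0,1.5,0, 0,0.15,14.3,0.15,0,1.5,0, 0,0.15,13,0.15,0,1.5,0,0,0.15,12,0.15,0,1.5,0]'
python3 - <<'E'
from h import *
W=cap("wrist","w11")
go([451.5,62,190],np.radians(90))
E
```

```text
clock: 11.8
eef_pos: [451.3, 61.0, 60.2]
tool_rot: [-1.571, 0.001, -3.098]
force: [0.3, -0.2, -1.1]
width: 12.8
at [452.1  61.1  61.3] jaw yaw -87.5 t 11.8 w 12.9 q7 -1.19
go [  0.02 -12.87  -0.1 ] [ 0.03  2.5  -0.16]
```

View pics/w11.png

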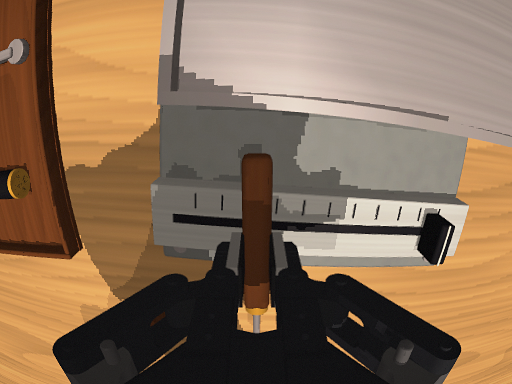

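```bash
python3 -m inch '[0,0,-4,0,0,0,0, 0,0,-8.5,0,0,0,0, 0,0,-12,0,0,0,0, 0,-1.4,-12,-4.2,0,0,0, 0,-2.8,-12,-8.5,0,0,0, 0,-4.3,-12,-13,0,0,0, 0,-5.8,-12,-17.5,0,0,0, 0,-7.3,-12,-22,0,-1,0, 0,-8.7,-12,-26.5,0,-2,0, 0,-10.1,-12,-31,0,-2.7,0, 0,-11.1,-12,-34,0,-2.7,0, 0,-11.1,-12,-34,0,-2.7,0]'
python3 -m inch '[0,0,0,0,0,0,0,0,0,0,0,0,0,0]'
python3 - <<'E'
from h import *
W=cap("wrist","w12")
go([547.5,404.7,10],np.radians(95.2))
E
```

```text
clock: 13.05
eef_pos: [546.0, 412.1, 178.4]
tool_rot: [-1.574, 0.001, -3.043]
force: [-0.4, -0.7, -1.3]
width: 12.7
clock: 13.25
eef_pos: [547.2, 403.5, 179.3]
tool_rot: [-1.569, -0.0, -3.053]
force: [0.8, 0.2, -0.3]
width: 12.7
at [547.3 403.5 179.5] jaw yaw -84.9 t 13.3 w 13.1 q7 -1.82
go [-0.03 16.95 -0.14] [-0.06 -0.13  0.02]
```

View pics/w12.png

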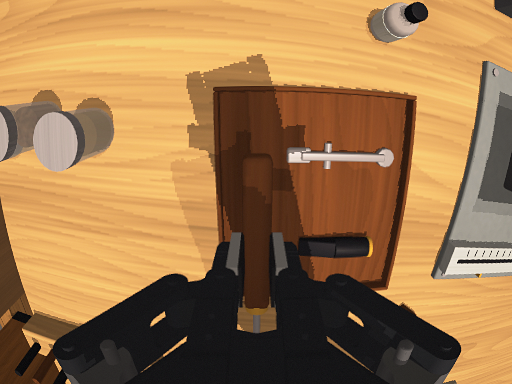

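```bash
python3 -m inch '[0,0,4.5,0.2,0,0,0, 0,0,9,0.2,0,0,0, 0,0,13,0.2,0,0,0, 0,0,15.5,0.2,0,0,0, 0,0,16.85,0.2,0,0,0, 0,0,16.85,0.2,0,0,0, 0.28,0,16.85,0.2,0,0,0, 0.28,0,16.85,0.2,0,0,0, 0.28,0,16.85,0.2,0,0,0, 0.28,0,14,0.2,0,0,0, 0.28,0,9.5,0.2,0,0,0, 0.28,0,5,0.2,0,0,0]'
python3 -m inch '[0.28,0,-4,0,0,0,0,0.28,0,-8,0,0,0,0,0.28,0,-8,0,0,0,0,0.28,0,-8,0,0,0,0]'
python3 - <<'E'
from h import *
W=cap("wrist","w13");S=cap("side","s13"); np.save("side.npy",S,allow_pickle=True);C=cap("scene"); np.save("scene.npy",C,allow_pickle=True)
crop(S,90,180,360,380,2.9,"s13b");crop(S,170,130,350,260,4,"s13c");crop(C,190,130,350,260,5,"c13c")
go([547.5,404.7,10],np.radians(95.2))
E
```

```text
clock: 14.5
eef_pos: [546.9, 403.0, 130.1]
tool_rot: [-1.57, -0.001, -3.051]
force: [0.7, 0.4, 0.0]
width: 23.9
clock: 14.9
eef_pos: [547.7, 403.7, 210.6]
tool_rot: [-1.572, 0.002, -3.051]
force: [-0.0, -0.2, -0.4]
width: 24.0
at [546.3 403.  207.6] jaw yaw -84.8 t 15.1 w 24.1 q7 -1.83
go [-0.19 19.76 -0.18] [-0.08 -0.    0.16]
```

View pics/w13.png

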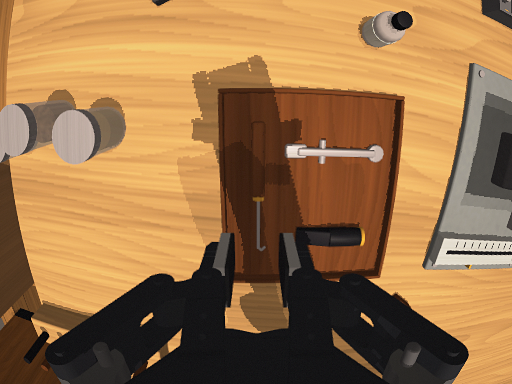

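View pics/s13b.png

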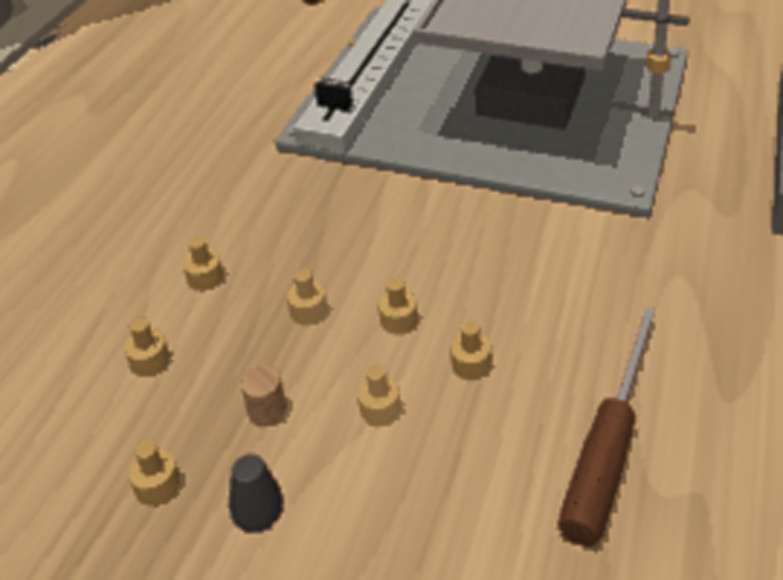

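View pics/s13c.png

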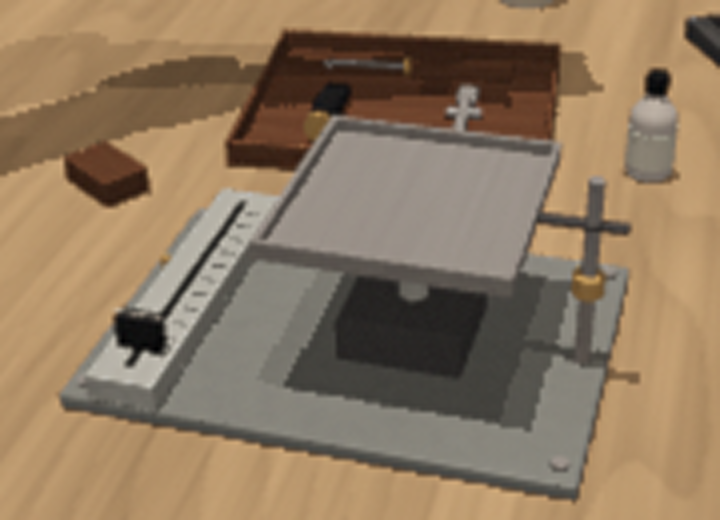

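View pics/c13c.png

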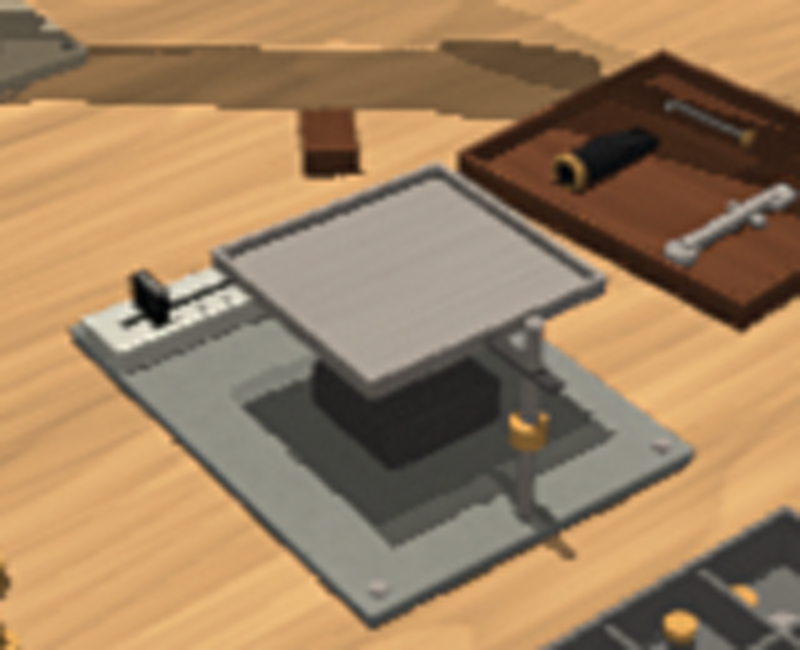

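```bash
python3 - <<'E'
from h import *
S=ld("side"); C=ld("scene")
for u,v in [(199,242),(304,275),(397,285),(471,327),(377,372),(141,322),(149,447)]:
    print(np.round(onz(S,90+u/2.9,180+v/2.9,36)[:2]))
print("cork",np.round(onz(S,90+262/2.9,180+375/2.9,30)[:2]),"mandrel",np.round(onz(S,90+250/2.9,180+460/2.9,40)[:2]))
print("post top",tri((S,170+597/4,130+182/4),(C,190+533/5,130+322/5)))
print("collar",tri((S,170+588/4,130+286.5/4),(C,190+528/5,130+431/5)))
# with xy constraint: height along post axis in each view
for d,(u,v),(ut,vt) in [(S,(170+588/4,130+286.5/4),(170+597/4,130+182/4)),(C,(190+528/5,130+431/5),(190+533/5,130+322/5))]:
    zs=np.arange(0,160,.5); pv=np.array([proj(d,[708,9,z])[1] for z in zs])
    print(d["n"],"collar z",zs[np.argmin(abs(pv-v))],"top z",zs[np.argmin(abs(pv-vt))])
go([400,-200,250],np.radians(0))
E
```

```text
[ 421. -245.]
[ 505. -256.]
[ 569. -250.]
[ 626. -272.]
[ 580. -320.]
[ 420. -320.]
[ 473. -401.]
cork [ 511. -335.] mandrel [ 534. -397.]
post top (array([707.32913472,   8.15068589, 138.07793372]), [0.6, 0.6])
collar (array([707.3199911 ,   9.27448446,  66.23538616]), [0.8, 0.8])
side collar z 65.5 top z 137.0
scene collar z 68.0 top z 139.0
at [546.3 403.  207.6] jaw yaw -84.8 t 15.1 w 24.1 q7 -1.83
go [20.05 -4.1  58.74] [ 5.00e-02 -8.48e+01  1.80e-01]
```

```bash
python3 -m inch '[0.4,0.2,0,4,0,0,0, 0.4,0.5,0,9,0,0,0, 0.4,0.8,0,14,0,0,0, 0.4,1.1,0,19,0,0,0, 0.4,1.4,0,24,0,0,0, 0.4,1.7,0,29,0,0,0, 0.4,2,0,34,0,0,0, 0.4,2.3,0,39,0,0,0, 0.4,2.6,0,44,0,0,0, 0.4,2.9,0,49,0,0,0, 0.4,3.2,0,54,0,0,0, 0.4,3.4,0,58,0,0,0]'
python3 -m inch '[0.4,0.2,0,4,0,0,0, 0.4,0.3,3,7.2,0,0,0, 0.4,0.3,5,7.2,0,0,0, 0.4,0.3,5,7.2,0,0,0]'
python3 - <<'E'
from h import *
W=cap("wrist","w14"); np.save("wrist.npy",W,allow_pickle=True)
for z in (36,):
  for p in [(569,-250),(505,-256),(626,-272),(580,-320)]: print(p,np.round(proj(W,[*p,z])))
go([569,-250,22])
E
```

```text
clock: 16.25
eef_pos: [564.8, -180.4, 208.0]
tool_rot: [-1.57, -0.002, -3.053]
force: [0.2, 0.9, -0.2]
width: 34.1
clock: 16.65
eef_pos: [566.5, -249.0, 155.0]
tool_rot: [-1.575, -0.008, -3.053]
force: [-0.5, 1.1, -0.7]
width: 33.9
(569, -250) [259. 181.]
(505, -256) [259. 243.]
(626, -272) [290. 121.]
(580, -320) [335. 176.]
at [ 568.  -248.3  156.9] jaw yaw -84.8 t 16.7 w 33.9 q7 -0.77
go [-0.15 13.48  0.22]
```

View pics/w14.png

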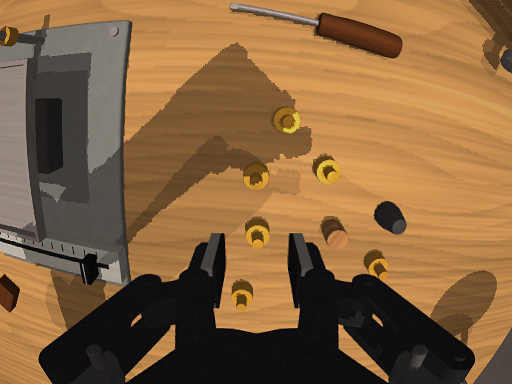

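```bash
python3 - <<'E'
from h import *
W=ld("wrist"); crop(W,220,90,400,320,2.6,"w14c")
E
```

```text
(no output)
```

View pics/w14c.png

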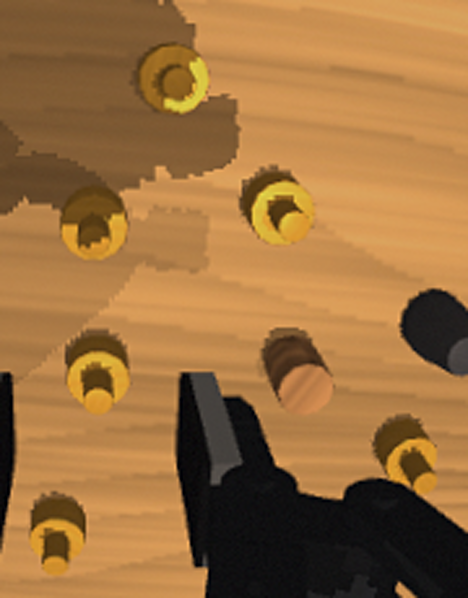

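```bash
python3 - <<'E'
from h import *
W=ld("wrist")
for n,k,dsk in [("C",(95,238),(94,224)),("B",(98,400),(98,374)),("D",(180,81),(174,77)),("E",(294,223),(283,210)),("A",(55,563),(56,534)),("F",(426,482),(412,458))]:
    print(n,np.round(onz(W,220+k[0]/2.6,90+k[1]/2.6,36)[:2],1),np.round(onz(W,220+dsk[0]/2.6,90+dsk[1]/2.6,18)[:2],1))
E
```

```text
C [ 568.  -248.1] [ 568.  -247.7]
B [ 503.7 -255. ] [ 505.8 -254.8]
D [ 625.8 -271.8] [ 625.6 -271.5]
E [ 580.2 -318.6] [ 580.2 -318.7]
A [ 419.7 -243.8] [ 421.9 -243.3]
F [ 471.2 -401.6] [ 472.4 -401.1]
```

```bash
python3 -m inch '[0.4,0,4.5,0,0,0,0, 0.4,0,9,0,0,0,0, 0.4,0,12.5,0,0,0,0, 0.4,0,13.5,0,0,0,0, 0.4,0,13.5,0,0,0,0, 0,0,13.5,0,0,0,0, 0,0,13.5,0,0,0,0, 0,0,13.5,0,0,0,0, 0,0,13.5,0,0,0,0, 0,0,10,0,0,0,0, 0,0,5,0,0,0,0, 0,0,0,0,0,0,0]'
python3 -m inch '[0,0,-4,0,0,0,0,0,0,-4,0,0,0,0]'
python3 - <<'E'
from h import *
W=cap("wrist","w15"); go([630,40,196])
E
```

```text
clock: 17.9
eef_pos: [568.9, -249.0, 160.8]
tool_rot: [-1.571, -0.001, -3.051]
force: [0.7, -1.2, -0.7]
width: 8.8
clock: 18.1
eef_pos: [572.9, -251.6, 206.2]
tool_rot: [-1.565, 0.011, -3.051]
force: [0.6, 0.1, -0.8]
width: 8.7
at [ 571.3 -250.3  203. ] jaw yaw -84.8 t 18.1 w 8.7 q7 -0.79
go [ -8.47   0.67 -28.38]
```

View pics/w15.png

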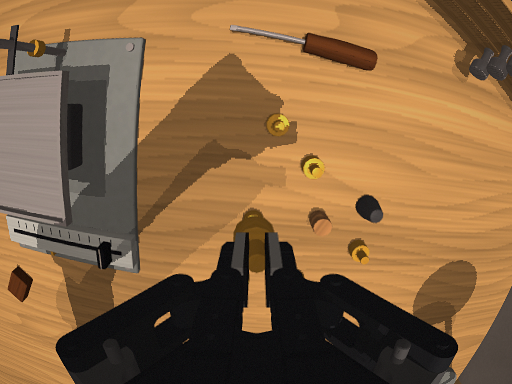

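```bash
python3 -m inch '[0,-1.2,0,-4,0,0,0, 0,-2.7,0,-8.7,0,0,0, 0,-4.2,0,-13.4,0,0,0, 0,-5.7,0,-18.1,0,0,0, 0,-7.2,0,-22.8,0,0,0, 0,-8.3,0,-26.5,0,0,0, 0,-8.8,0,-28.15,0,0,0, 0,-8.8,0,-28.15,0,0,0, 0,-8.8,3,-28.15,0,0,0, 0,-8.8,4,-28.15,0,0,0, 0,-8.8,4,-28.15,0,0,0]'
python3 - <<'E'
from h import *
W=cap("wrist","w16"); S=cap("side"); crop(S,200,60,360,200,5,"s16"); go([630,40,134])
E
```

```text
clock: 19.25
eef_pos: [629.7, 36.8, 157.3]
tool_rot: [-1.57, -0.005, -3.054]
force: [-0.1, 0.2, -0.4]
width: 7.9
at [631.7  37.4 159.5] jaw yaw -84.9 t 19.4 w 8.5 q7 -1.23
go [ 0.15  2.55 -0.28]
```

View pics/w16.png

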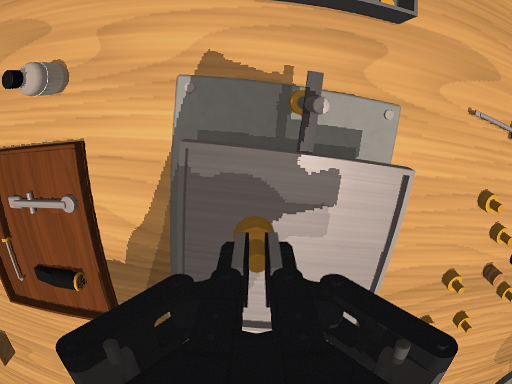

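View pics/s16.png

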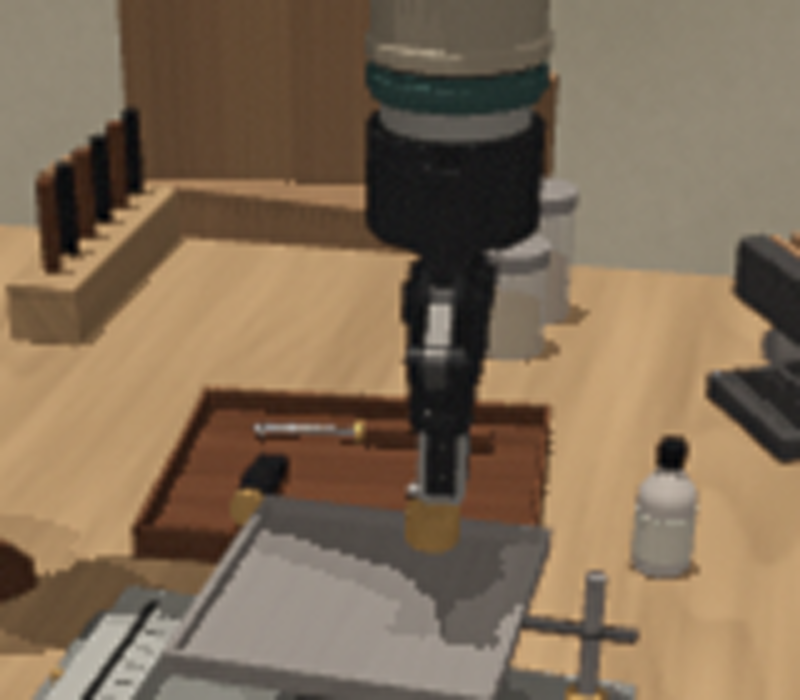

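```bash
python3 -m inch '[0,0,1.5,-0.1,0,0,0, 0,0,2.4,-0.1,0,0,0, 0,0,2.4,-0.1,0,0,0, 0.35,0,2.4,-0.1,0,0,0, 0.35,0,2.4,-0.1,0,0,0, 0.35,0,2.4,-0.1,0,0,0, 0.35,0,0,-0.1,0,0,0, 0.35,0,-4,-0.1,0,0,0, 0.35,0,-4,-0.1,0,0,0, 0.35,0,-4,-0.1,0,0,0]'
python3 - <<'E'
from h import *
S=cap("side","s17"); np.save("side.npy",S,allow_pickle=True)
crop(S,90,120,360,380,2.3,"s17b"); go([503.9,-255,160]); go([503.9,-255,160],np.radians(-90))
E
```

```text
clock: 20.35
eef_pos: [632.4, 40.1, 200.7]
tool_rot: [-1.571, 0.003, -3.051]
force: [-0.9, 0.3, 0.8]
width: 29.8
at [631.5  40.3 199.4] jaw yaw -84.8 t 20.4 w 30.0 q7 -1.25
go [15.38  3.93 28.25]
at [631.5  40.3 199.4] jaw yaw -84.8 t 20.4 w 30.0 q7 -1.25
go [15.38  3.93 28.25] [ 0.03  5.21 -0.01]
```

View pics/s17b.png

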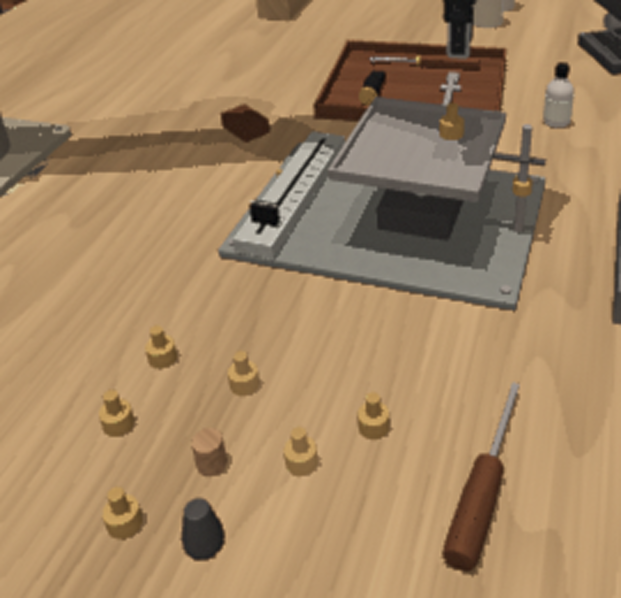

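```bash
python3 -m inch '[0.4,0.4,0,4,0,0,0, 0.4,0.9,0,9,0,0,0, 0.4,1.4,0,14,0,0,0, 0.4,1.9,0,19,0,0,0, 0.4,2.5,0,24,0,0,0, 0.4,3,1,28.5,0,0,0, 0.4,3.3,3.6,31.05,0,0,0, 0.4,3.3,3.6,31.05,0,0,0, 0.4,3.3,3.6,31.05,0,0,0, 0.4,3.3,3.6,31.05,0,0,0]'
python3 - <<'E'
from h import *
W=cap("wrist","w18"); crop(W,200,80,400,320,2.5,"w18c"); print(proj(W,[625.8,-271.8,36])); go([625.8,-271.8,21]); np.save("wrist.npy",W,allow_pickle=True)
E
```

```text
clock: 21.4
eef_pos: [627.5, -270.1, 163.0]
tool_rot: [-1.572, 0.0, -3.049]
force: [-0.4, -0.2, 0.2]
width: 33.9
(np.float64(258.64179367596245), np.float64(183.62806416943283))
at [ 627.9 -270.   163.4] jaw yaw -84.7 t 21.4 w 34.1 q7 -0.8
go [ 0.23 14.24  0.17]
```

View pics/w18c.png

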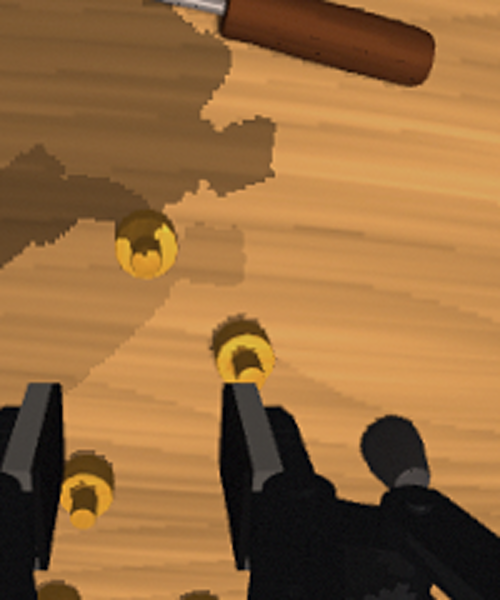

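```bash
python3 -m inch '[0.4,0.2,4.5,0.15,0,0,0, 0.4,0.2,9.3,0.15,0,0,0, 0.4,0.2,13,0.15,0,0,0, 0.4,0.2,14,0.15,0,0,0, 0.4,0.2,14,0.15,0,0,0, 0,0.2,14,0.15,0,0,0, 0,0.2,14,0.15,0,0,0, 0,0.2,14,0.15,0,0,0, 0,0.2,14,0.15,0,0,0, 0,0.2,10,0.15,0,0,0, 0,0.2,5,0.15,0,0,0, 0,0.2,0,0.15,0,0,0]'
python3 -m inch '[0,0,-3.6,0,0,0,0,0,0,-3.6,0,0,0,0,0,0,-3.6,0,0,0,0]'
python3 - <<'E'
from h import *
W=cap("wrist","w19"); go([630,-15,196])
E
```

```text
clock: 22.65
eef_pos: [624.5, -273.7, 164.9]
tool_rot: [-1.571, -0.001, -3.051]
force: [1.2, -0.1, -1.3]
width: 8.5
clock: 22.95
eef_pos: [625.2, -273.9, 200.5]
tool_rot: [-1.57, 0.002, -3.051]
force: [-0.6, 0.1, -1.9]
width: 8.7
at [ 624.5 -273.2  198.9] jaw yaw -84.8 t 23.0 w 8.4 q7 -0.81
go [ -2.89   0.32 -25.66]
```

View pics/w19.png

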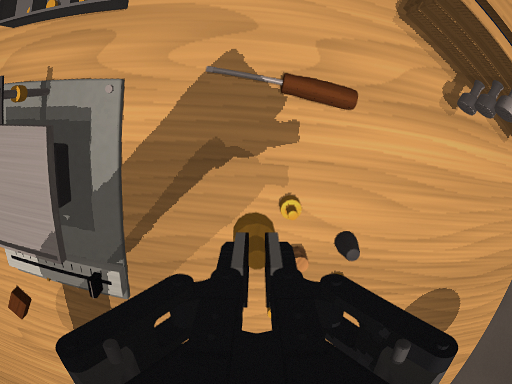

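```bash
python3 -m inch '[0,-0.4,0,-4,0,0,0, 0,-0.9,0,-8.7,0,0,0, 0,-1.4,0,-13.4,0,0,0, 0,-1.9,0,-18.1,0,0,0, 0,-2.5,0,-22.5,0,0,0, 0,-2.9,0,-25.6,0,0,0, 0,-2.9,0,-25.6,0,0,0, 0,-2.9,2,-25.6,0,0,0, 0,-2.9,5,-25.6,0,0,0, 0,-2.9,7.2,-25.6,0,0,0, 0,-2.9,7.2,-25.6,0,0,0, 0,-2.9,7.2,-25.6,0,0,0]'
python3 - <<'E'
from h import *
W=cap("wrist","w20"); S=cap("side"); crop(S,200,60,360,200,5,"s20"); go([630,-15,124])
E
```

```text
clock: 24.2
eef_pos: [630.0, -17.0, 126.4]
tool_rot: [-1.57, -0.003, -3.052]
force: [0.5, 0.6, -0.6]
width: 8.5
at [631.4 -16.9 128.1] jaw yaw -84.8 t 24.3 w 8.2 q7 -1.12
go [ 0.12  0.41 -0.2 ]
```

View pics/s20.png

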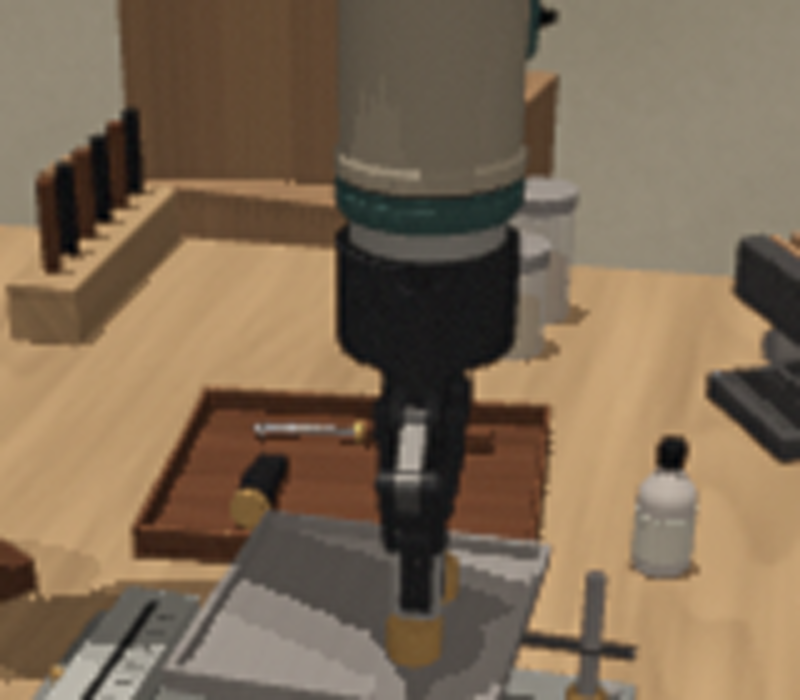

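```bash
python3 -m inch '[0,0,0.4,0,0,0,0, 0,0,0.4,0,0,0,0, 0.3,0,0.4,0,0,0,0, 0.3,0,0.4,0,0,0,0, 0.3,0,0.4,0,0,0,0, 0.35,0,-3,0,0,0,0, 0.35,0,-7,0,0,0,0, 0.35,0,-7,0,0,0,0,0.35,0,-7,0,0,0,0]'
python3 - <<'E'
from h import *
S=cap("side","s21"); crop(S,90,120,360,380,2.3,"s21b"); go([580.2,-318.7,160]);  np.save("side.npy",S,allow_pickle=True)
E
```

```text
clock: 25.2
eef_pos: [631.3, -16.2, 198.4]
tool_rot: [-1.571, 0.002, -3.051]
force: [-0.3, 0.3, -1.0]
width: 30.0
at [630.4 -15.9 197.2] jaw yaw -84.8 t 25.2 w 29.9 q7 -1.16
go [ 7.75  3.7  29.7 ]
```

View pics/s21b.png

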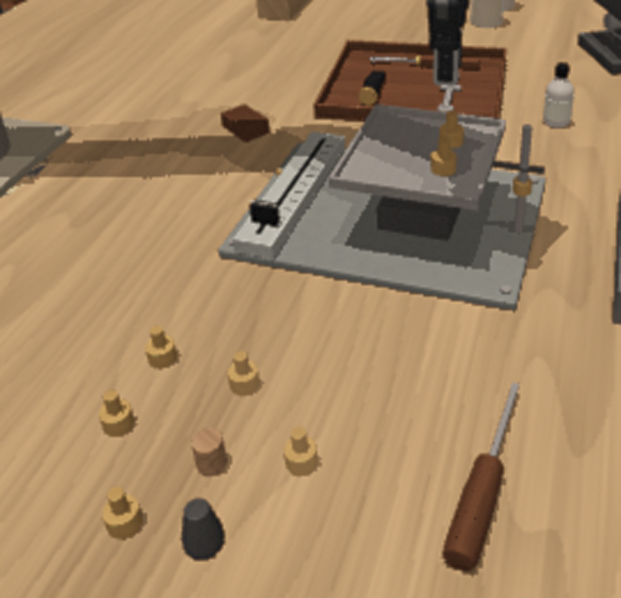

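```bash
python3 -m inch '[0.4,1,0,4,0,0,0, 0.4,2.2,0,9,0,0,0, 0.4,3.5,0,14,0,0,0, 0.4,4.8,0,19,0,0,0, 0.4,6,0,23.7,0,0,0, 0.4,7,1,27.5,0,0,0, 0.4,7.7,3.7,29.6,0,0,0, 0.4,7.7,3.7,29.6,0,0,0, 0.4,7.7,3.7,29.6,0,0,0, 0.4,7.7,3.7,29.6,0,0,0]'
python3 - <<'E'
from h import *
W=cap("wrist","w22"); crop(W,200,80,400,320,2.5,"w22c"); print(proj(W,[580.2,-318.7,36])); go([580.2,-318.7,21]); np.save("wrist.npy",W,allow_pickle=True)
E
```

```text
clock: 26.25
eef_pos: [581.7, -316.1, 160.0]
tool_rot: [-1.572, 0.0, -3.049]
force: [0.8, 0.0, 0.5]
width: 33.9
(np.float64(259.6130989241837), np.float64(184.4582870191788))
at [ 582.1 -316.1  160.5] jaw yaw -84.6 t 26.3 w 33.9 q7 -0.7
go [ 0.22 13.95  0.26]
```

View pics/w22c.png

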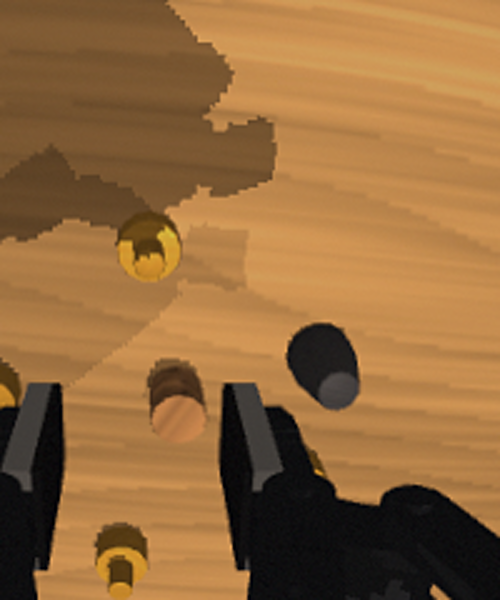

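```bash
python3 -m inch '[0.4,0.2,4.5,0.2,0,0,0, 0.4,0.2,9.3,0.2,0,0,0, 0.4,0.2,12.7,0.2,0,0,0, 0.4,0.2,13.8,0.2,0,0,0, 0.4,0.2,13.8,0.2,0,0,0, 0,0.2,13.8,0.2,0,0,0, 0,0.2,13.8,0.2,0,0,0, 0,0.2,13.8,0.2,0,0,0, 0,0.2,13.8,0.2,0,0,0, 0,0.2,10,0.2,0,0,0, 0,0.2,5,0.2,0,0,0, 0,0.2,0,0.2,0,0,0]'
python3 -m inch '[0,0,-3.6,0,0,0,0,0,0,-3.6,0,0,0,0,0,0,-3.6,0,0,0,0]'
python3 - <<'E'
from h import *
W=cap("wrist","w23"); go([572,40,196])
E
```

```text
clock: 27.5
eef_pos: [578.4, -319.9, 161.8]
tool_rot: [-1.571, -0.001, -3.051]
force: [0.9, -1.1, -1.4]
width: 8.7
clock: 27.8
eef_pos: [579.3, -320.1, 197.5]
tool_rot: [-1.57, 0.002, -3.051]
force: [-0.2, -0.2, -1.4]
width: 9.0
at [ 578.6 -319.5  195.9] jaw yaw -84.8 t 27.9 w 8.8 q7 -0.71
go [-2.610e+00  3.000e-02 -3.586e+01]
```

View pics/w23.png

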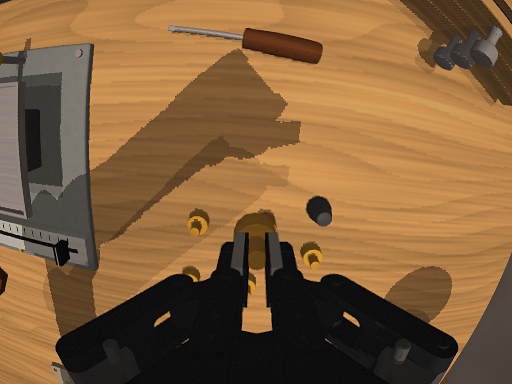

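```bash
python3 -m inch '[0,-0.3,0,-4,0,0,0, 0,-0.6,0,-8.9,0,0,0, 0,-1,0,-13.8,0,0,0, 0,-1.3,0,-18.7,0,0,0, 0,-1.7,0,-23.6,0,0,0, 0,-2,0,-28.5,0,0,0, 0,-2.4,0,-33,0,0,0, 0,-2.6,0,-35.8,0,0,0, 0,-2.6,0,-35.8,0,0,0, 0,-2.6,3,-35.8,0,0,0, 0,-2.6,6,-35.8,0,0,0, 0,-2.6,6.5,-35.8,0,0,0]'
python3 -m inch '[0,0,0.7,0,0,0,0,0,0,1,0,0,0,0,0,0,1,0,0,0,0]'
python3 - <<'E'
from h import *
W=cap("wrist","w24"); S=cap("side"); crop(S,200,60,360,200,5,"s24"); go([572,40,114])
E
```

```text
clock: 29.05
eef_pos: [568.8, 38.0, 127.2]
tool_rot: [-1.57, -0.009, -3.052]
force: [0.1, -0.1, -1.7]
width: 8.4
clock: 29.35
eef_pos: [572.9, 38.4, 121.7]
tool_rot: [-1.571, 0.001, -3.051]
force: [-0.3, -0.1, -0.6]
width: 8.8
at [573.2  38.6 122.2] jaw yaw -84.8 t 29.4 w 8.2 q7 -1.17
go [ 0.1   0.82 -0.15]
```

View pics/s24.png

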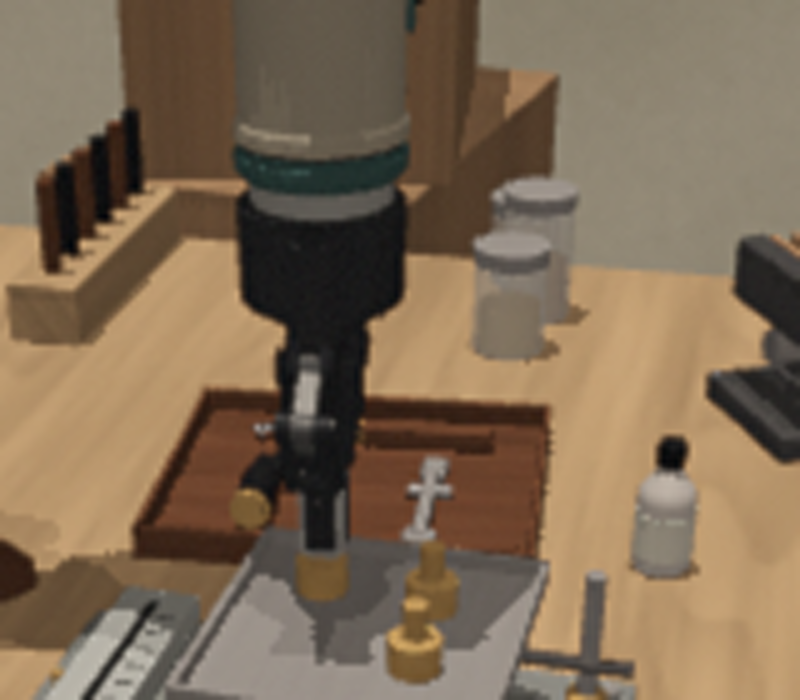

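```bash
python3 -m inch '[0,0,0.7,-0.1,0,0,0, 0,0,0.7,-0.1,0,0,0, 0,0,0.7,-0.1,0,0,0, 0.3,0,0.7,-0.1,0,0,0, 0.3,0,0.7,-0.1,0,0,0, 0.3,0,0.7,-0.1,0,0,0, 0.35,0,-3,-0.1,0,0,0, 0.35,0,-7.5,-0.1,0,0,0, 0.35,0,-7.5,-0.1,0,0,0,0.35,0,-7.5,-0.1,0,0,0]'
python3 - <<'E'
from h import *
S=cap("side","s25"); crop(S,90,120,360,380,2.3,"s25b"); go([504.5,-255,160]);  np.save("side.npy",S,allow_pickle=True)
E
```

```text
clock: 30.45
eef_pos: [573.1, 39.9, 197.4]
tool_rot: [-1.571, 0.003, -3.051]
force: [0.4, -0.3, -0.1]
width: 29.7
at [572.1  40.  196.2] jaw yaw -84.8 t 30.5 w 29.7 q7 -1.23
go [ 9.41  3.6  28.77]
```

View pics/s25b.png

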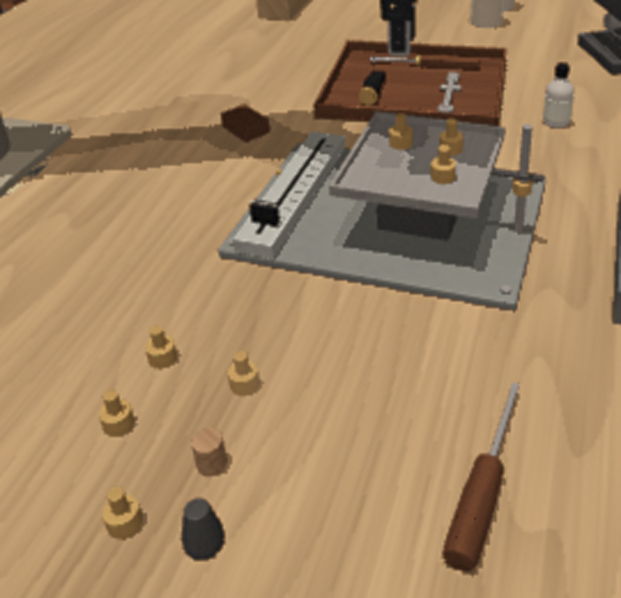

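Three weights are in the pan, and the four left on the bench have not moved. Next is B at (504.5, -255).

```bash
python3 -m inch '[0.4,1.3,0,4,0,0,0, 0.4,2.9,0,8.9,0,0,0, 0.4,4.4,0,13.5,0,0,0, 0.4,5.9,0,18.2,0,0,0, 0.4,7.4,0,22.8,0,0,0, 0.4,8.6,1,26.5,0,0,0, 0.4,9.4,3.6,28.7,0,0,0, 0.4,9.4,3.6,28.7,0,0,0, 0.4,9.4,3.6,28.7,0,0,0, 0.4,9.4,3.6,28.7,0,0,0]'
python3 - <<'E'
from h import *
W=cap("wrist","w26"); crop(W,200,80,400,320,2.5,"w26c"); print(proj(W,[504.5,-255,36])); go([504.5,-255,21]); np.save("wrist.npy",W,allow_pickle=True)
E
```

```text
clock: 31.5
eef_pos: [505.3, -253.1, 159.9]
tool_rot: [-1.572, -0.0, -3.049]
force: [0.2, -0.1, 0.0]
width: 34.2
(np.float64(258.98032152873674), np.float64(183.59368277931665))
at [ 505.6 -253.   160.3] jaw yaw -84.7 t 31.6 w 33.9 q7 -0.69
go [ 0.14 13.93  0.2 ]
```

View pics/w26c.png

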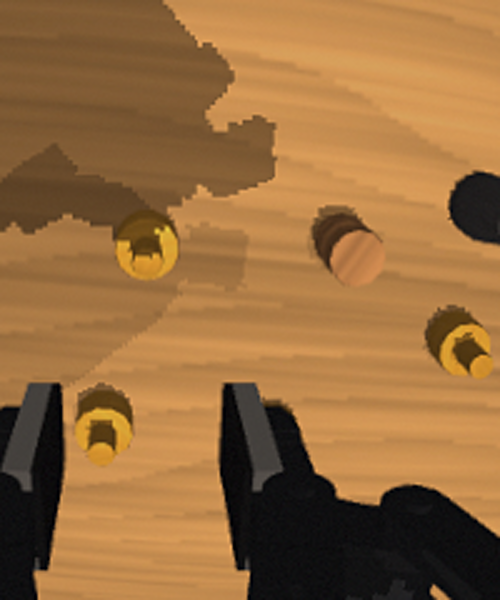

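```bash
python3 -m inch '[0.4,0.15,4.5,0.2,0,0,0, 0.4,0.15,9.3,0.2,0,0,0, 0.4,0.15,12.7,0.2,0,0,0, 0.4,0.15,13.8,0.2,0,0,0, 0.4,0.15,13.8,0.2,0,0,0, 0,0.15,13.8,0.2,0,0,0, 0,0.15,13.8,0.2,0,0,0, 0,0.15,13.8,0.2,0,0,0, 0,0.15,13.8,0.2,0,0,0, 0,0.15,10,0.2,0,0,0, 0,0.15,5,0.2,0,0,0, 0,0.15,0,0.2,0,0,0]'
python3 -m inch '[0,0,-3.6,0,0,0,0,0,0,-3.6,0,0,0,0,0,0,-3.6,0,0,0,0]'
python3 - <<'E'
from h import *
W=cap("wrist","w27"); go([572,-15,196])
E
```

```text
clock: 32.75
eef_pos: [502.8, -256.5, 161.9]
tool_rot: [-1.571, -0.001, -3.051]
force: [1.5, 0.1, 0.3]
width: 8.9
clock: 33.05
eef_pos: [503.7, -256.5, 197.1]
tool_rot: [-1.571, 0.002, -3.051]
force: [-0.3, 0.5, -2.1]
width: 8.8
at [ 503.  -256.   195.9] jaw yaw -84.8 t 33.1 w 9.0 q7 -0.7
go [-9.060e+00  1.000e-02 -2.338e+01]
```

View pics/w27.png

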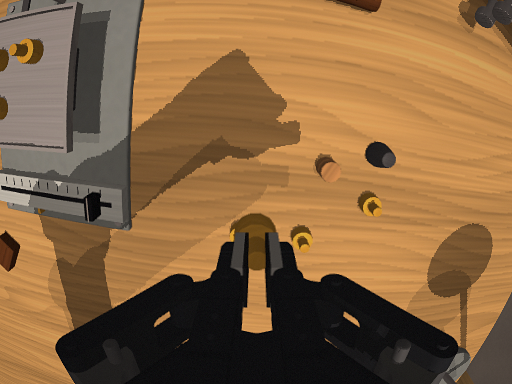

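```bash
python3 -m inch '[0,-1.6,0,-4,0,0,0, 0,-3.3,0,-8.5,0,0,0, 0,-5,0,-13,0,0,0, 0,-6.7,0,-17.5,0,0,0, 0,-8.2,0,-21.2,0,0,0, 0,-9.05,0,-23.35,0,0,0, 0,-9.05,0,-23.35,0,0,0, 0,-9.05,3,-23.35,0,0,0, 0,-9.05,6,-23.35,0,0,0, 0,-9.05,8,-23.35,0,0,0, 0,-9.05,8.6,-23.35,0,0,0, 0,-9.05,8.6,-23.35,0,0,0]'
python3 - <<'E'
from h import *
S=cap("side"); crop(S,200,60,360,200,5,"s28"); go([572,-15,105])
E
```

```text
clock: 34.3
eef_pos: [571.1, -16.9, 108.8]
tool_rot: [-1.571, -0.004, -3.052]
force: [-0.3, 0.1, -0.7]
width: 8.6
at [572.1 -16.9 109.9] jaw yaw -84.9 t 34.4 w 8.6 q7 -1.06
go [-0.01  0.49 -0.19]
```

View pics/s28.png

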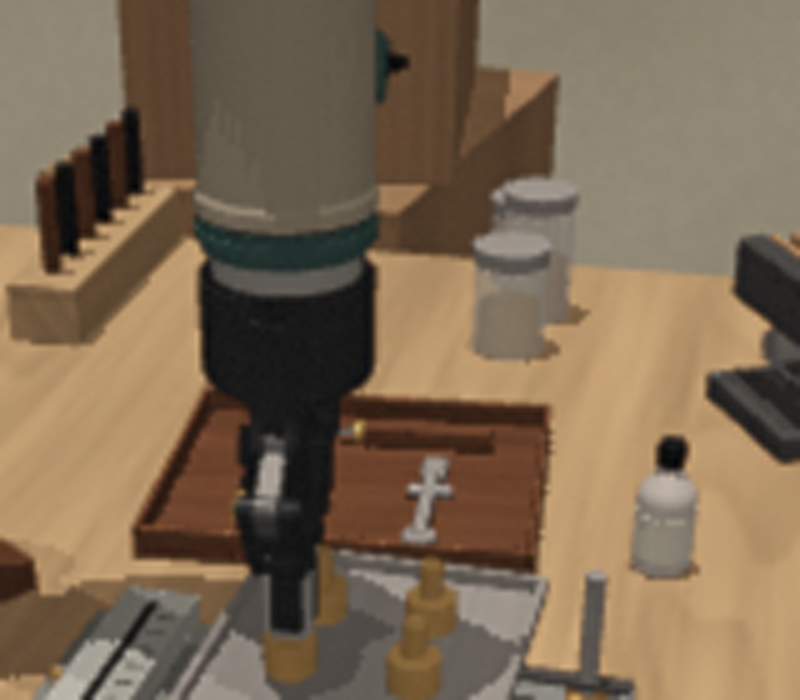

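```bash
python3 -m inch '[0,0,0.4,-0.1,0,0,0, 0,0,0.4,-0.1,0,0,0, 0.3,0,0.4,-0.1,0,0,0, 0.3,0,0.4,-0.1,0,0,0, 0.3,0,0.4,-0.1,0,0,0, 0.35,0,-3,-0.1,0,0,0, 0.35,0,-7.5,-0.1,0,0,0, 0.35,0,-9,-0.1,0,0,0,0.35,0,-9,-0.1,0,0,0,0.35,0,-9,-0.1,0,0,0]'
python3 - <<'E'
from h import *
S=cap("side","s29"); C=cap("scene"); W=cap("wrist","w29")
crop(S,270,150,350,220,9,"s29b"); crop(C,260,160,340,230,9,"c29b"); go([421,-244,160]);  np.save("side.npy",S,allow_pickle=True);np.save("scene.npy",C,allow_pickle=True)
E
```

```text
clock: 35.35
eef_pos: [572.1, -14.7, 200.1]
tool_rot: [-1.571, -0.0, -3.051]
force: [-0.3, 0.4, 0.6]
width: 29.6
at [571.4 -14.8 198.9] jaw yaw -84.8 t 35.5 w 29.7 q7 -1.13
go [17.05  3.93 21.46]
```

View pics/s29b.png

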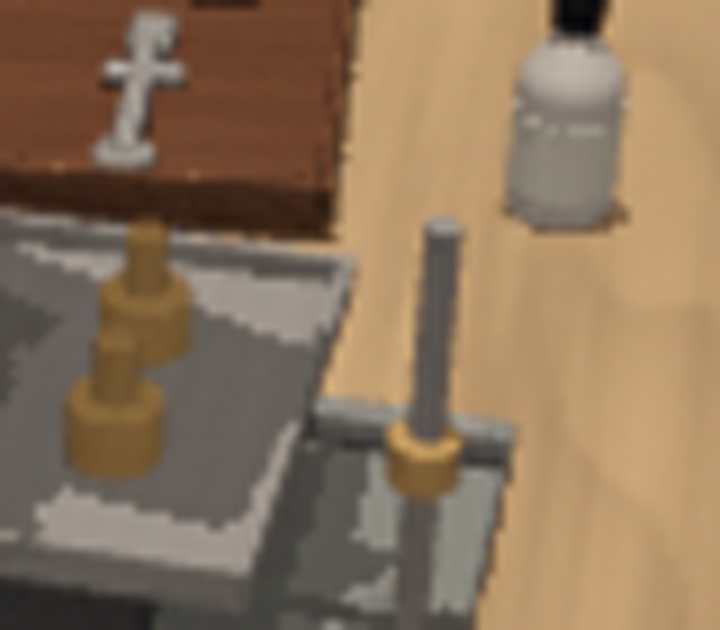

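View pics/c29b.png

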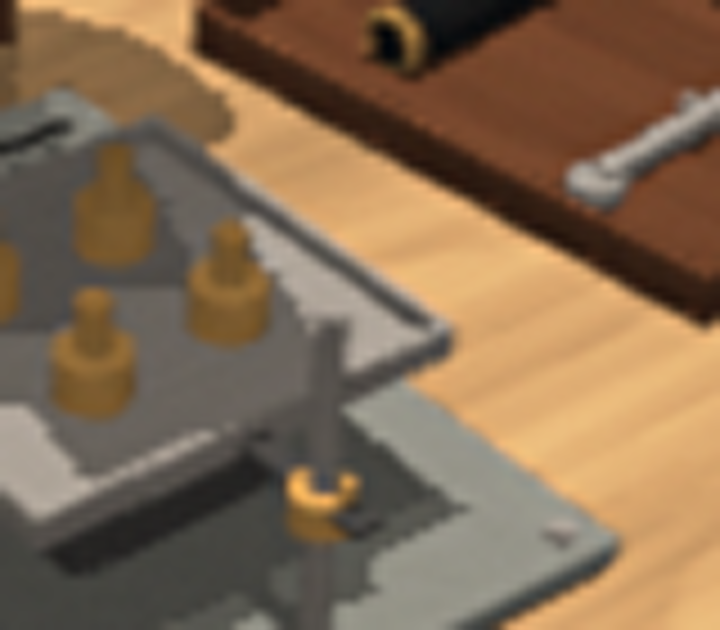

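View pics/s29.png

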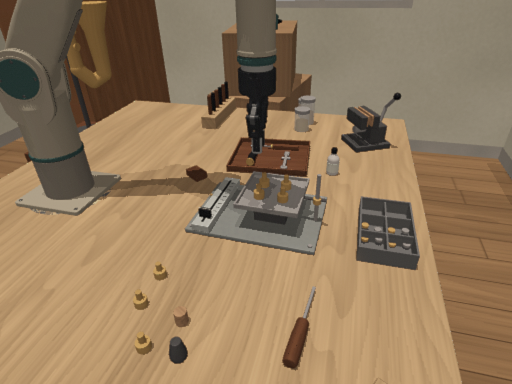

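```bash
python3 - <<'E'
from h import *
S=ld("side"); C=ld("scene")
t=onz(S,170+628/4,130+229/4,110); print(t)
def zfit(d,xy,v):
    zs=np.arange(30,160,.25); pv=np.array([proj(d,[*xy,z])[1] for z in zs]); return zs[np.argmin(abs(pv-v))]
print("ptr now side",zfit(S,t[:2],150+440/9), "empty->",zfit(S,t[:2],130+229/4))
# tip in scene now (382,525)/9 , empty: c13c (562,385)/5
ts=onz(C,190+562/5,130+385/5,110); print(ts)
print("scene now",zfit(C,ts[:2],160+527/9))
# pan far-left corner rim: side
print("pan corners tri now",tri((S,270+352/9,150+262/9),(C,260+448/9,160+335/9)), "empty", tri((S,170+560/4,130+145/4),(C,190+603/5,130+283/5)))
print("near corner now",tri((S,270+250/9,150+577/9),(C,260+45/9,160+520/9)),"empty",tri((S,170+520/4,130+283/4),(C,190+372/5,130+383/5)))
print("collar", zfit(S,(708,9),150+460/9),zfit(C,(708,9),160+505/9),"posttop",zfit(S,(708,9),150+228/9),zfit(C,(708,9),160+325/9))
E
```

```text
[727.46927699   6.4899063  110.        ]
ptr now side 78.0 empty-> 110.0
[728.41354418  11.00126282 110.        ]
scene now 72.0
pan corners tri now (array([677.39171707,  87.74839494,  77.74164637]), [0.7, 0.7]) empty (array([677.60165917,  87.19759332, 114.6564161 ]), [1.3, 1.3])
near corner now (array([673.55687801, -67.01899511,  77.44316928]), [0.6, 0.6]) empty (array([677.16671295, -72.02773175, 117.59945537]), [1.3, 1.3])
collar 67.0 68.0 posttop 137.5 133.5
```

```bash
python3 -m inch '[0.35,-3.5,0,2,0,0,0, 0.35,-7.5,0,4.4,0,0,0, 0.35,-11.2,0.5,6.5,0,0,0, 0.35,-11.2,0.5,6.5,0,0,0, 0.35,-11.2,0.5,6.5,0,0,0, 0.35,-11.2,0.5,6.5,0,0,0]'
python3 - <<'E'
from h import *
W=cap("wrist","w30"); np.save("wa.npy",W,allow_pickle=True); go([690,90,196])
u,v=proj(W,[708,9,68]); print(u,v); print(proj(W,[728,9,74]))
crop(W,int(u)-50,int(v)-40,int(u)+50,int(v)+35,8,"w30c")
print(int(u)-50,int(v)-40)
E
python3 -m inch '[0.35,-0.4,0,-4,0,0,0, 0.35,-0.8,0,-8.5,0,0,0, 0.35,-1.1,0,-12.5,0,0,0, 0.35,-1.3,0,-15,0,0,0, 0.35,-1.3,0,-15,0,0,0, 0.35,-1.3,0,-15,0,0,0, 0.35,-1.3,0,-15,0,0,0]'
python3 - <<'E'
from h import *
W=cap("wrist","w31"); np.save("wb.npy",W,allow_pickle=True); go([690,90,196])
u,v=proj(W,[708,9,68]); print(u,v); print(proj(W,[728,9,74]))
crop(W,int(u)-50,int(v)-40,int(u)+50,int(v)+35,8,"w31c")
print(int(u)-50,int(v)-40)
E
```

```text
clock: 36.1
eef_pos: [688.4, -68.9, 194.3]
tool_rot: [-1.572, -0.003, -3.051]
force: [0.6, 0.5, -0.2]
width: 30.4
at [688.6 -68.6 194.8] jaw yaw -84.8 t 36.1 w 29.9 q7 -1.1
go [ -1.59  -0.1  -15.78]
176.5134659607785 154.68143703203617
(np.float64(175.50330274789437), np.float64(134.54807267789118))
126 114
clock: 36.85
eef_pos: [688.8, 79.0, 195.8]
tool_rot: [-1.57, 0.0, -3.053]
force: [-1.1, -0.6, 1.2]
width: 29.9
at [689.   78.7 195.8] jaw yaw -84.9 t 36.9 w 29.6 q7 -1.31
go [-0.2  -0.02 -1.11]
331.3918086001354 168.72610579598958
(np.float64(336.0831527438758), np.float64(149.39893362932634))
281 128
```

View pics/w30c.png

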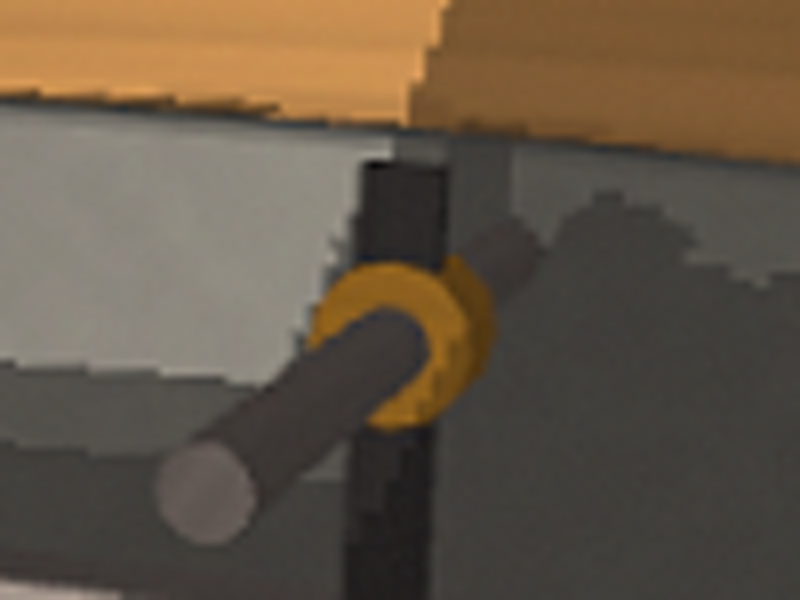

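View pics/w31c.png

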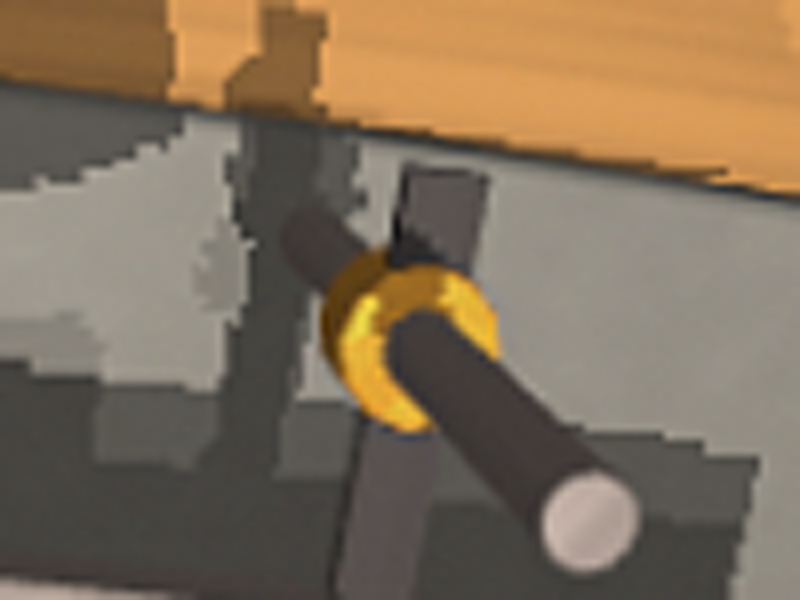

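```bash
python3 - <<'E'
from h import *
A,B=ld("wa"),ld("wb")
f=lambda p,q: tri((A,126+p[0]/8,114+p[1]/8),(B,281+q[0]/8,128+q[1]/8))
print("post top",f((208,493),(590,522)))
print("collar top",f((391,346),(420,348)))
print("collar top edge",f((391,262),(423,262)),f((391,430),(410,432)))
print("tip L",f((365,162),(403,165)),"R",f((448,168),(490,178)))
E
```

```text
post top (array([707.24134581,   8.52381996, 139.25873594]), [0.0, 0.0])
collar top (array([707.12193302,   8.6108945 ,  75.24000895]), [0.0, 0.0])
collar top edge (array([716.79979452,   9.33893931,  73.48976876]), [0.2, 0.2]) (array([697.12919391,   8.30473109,  75.65087458]), [0.1, 0.1])
tip L (array([727.89588766,  13.16253779,  72.394142  ]), [0.1, 0.1]) R (array([727.89683423,   2.87598572,  73.85680542]), [0.0, 0.0])
```

```bash
python3 -m inch '[0.3,4,0,1.2,0,1,0, 0.3,8.4,0,2.6,0,2,0, 0.3,12.8,0,4,0,3,0, 0.3,17.2,0,5.4,0,4,0, 0.3,21.6,0,6.8,0,5.3,0, 0.3,24.7,0,7.7,0,6.35,0, 0.3,24.7,0,7.7,0,6.35,0, 0.3,24.7,0,7.7,0,6.35,0, 0.3,24.7,0,7.7,0,6.35,0]'
python3 - <<'E'
from h import *
W=cap("wrist","w32"); np.save("wa.npy",W,allow_pickle=True); go([450,-65,196],np.radians(-91.2))
crop(W,100,140,420,300,2.5,"w32c")
E
```

```text
clock: 37.8
eef_pos: [451.6, -18.4, 195.6]
tool_rot: [-1.571, 0.002, 3.121]
force: [1.2, 0.8, 0.0]
width: 25.7
at [451.6 -18.2 195.5] jaw yaw -91.1 t 37.9 w 25.9 q7 -1.18
go [ 0.06 -0.05  4.68] [-0.02  0.06 -0.08]
```

View pics/w32.png

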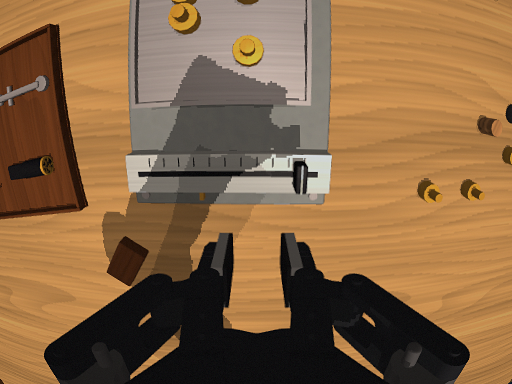

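View pics/w32c.png

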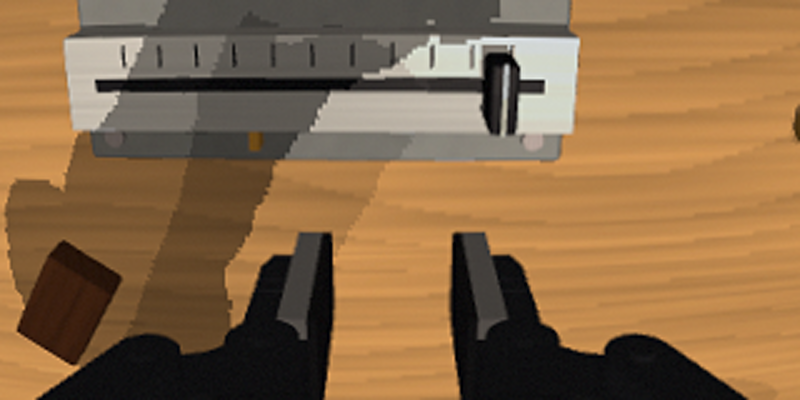

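```bash
python3 - <<'E'
from h import *
A=ld("wa"); f=lambda u,v,z: np.round(onz(A,100+u/2.5,140+v/2.5,z),1)
print("index",f(256,133,24),f(256,150,24),f(256,141,12))
print("line",f(508,70,54),f(505.5,130,54))
print("track corners top",f(66,40,30),f(70,133,30),f(578,38,30),f(576,133,30))
print("plate corners",f(95,158,12),f(560,160,12), "cam", -np.array(A["R"]).T@A["t"])
E
```

```text
index [426.6  43.3  24. ] [418.5  44.   24. ] [418.7  46.1  12. ]
line [460.8 -64.6  54. ] [435.8 -64.2  54. ]
track corners top [474.3 127.9  30. ] [430.2 132.3  30. ] [468.8 -98.9  30. ] [ 425.7 -100.1   30. ]
plate corners [411.1 129.4  12. ] [406.2 -97.8  12. ] cam [530.43204458 -19.64732013 338.28838462]
```

```bash
python3 -m inch '[0.3,0.2,2,2.5,0,0,0, 0.3,0.2,6,4.63,0,0,0, 0.3,0.2,9,4.63,0,0,0, 0.3,0.2,10,4.63,0,0,0, 0.3,0.2,10,4.63,0,0,0, 0.3,0.2,10,4.63,0,0,0]'
python3 - <<'E'
from h import *
W=cap("wrist","w33"); go([449,-64.5,36],np.radians(-91.2)); print(proj(W,[449,-64.5,54]))
E
```

```text
clock: 38.45
eef_pos: [448.2, -64.1, 95.9]
tool_rot: [-1.571, 0.001, 3.122]
force: [0.5, -0.5, 0.6]
width: 25.9
at [448.4 -64.1  96.3] jaw yaw -91.1 t 38.5 w 25.7 q7 -0.94
go [-0.05  6.03  0.04] [-0.    0.11 -0.12]
(np.float64(257.48142912199796), np.float64(216.2524299515291))
```

View pics/w33.png

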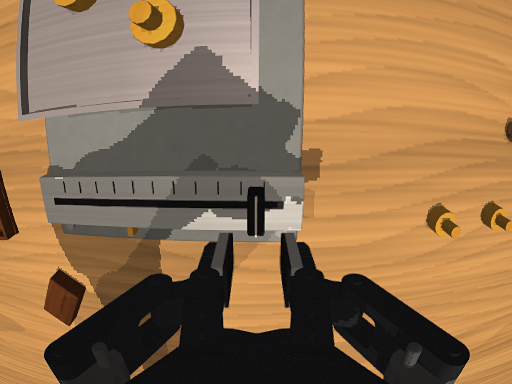

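```bash
python3 -m inch '[0.3,0,3,0,0,0,0, 0.3,0,5,0,0,0,0, 0.3,0,6,0,0,0,0, 0.3,0,6,0,0,0,0, 0.3,0,6,0,0,0,0]'
python3 - <<'E'
from h import *
W=cap("wrist","w34"); go([449,-64.5,36],np.radians(-91.2)); print(ctrl.read_state()["force"])
E
```

```text
clock: 39.0
eef_pos: [448.0, -64.4, 36.1]
tool_rot: [-1.571, 0.001, 3.122]
force: [-0.2, -0.7, 0.3]
width: 25.4
at [448.  -64.4  36.3] jaw yaw -91.1 t 39.0 w 25.4 q7 -0.85
go [-0.1   0.03  0.  ] [-0.02  0.06 -0.11]
[0.79486946 0.76908274 0.72270602]
```

View pics/w34.png

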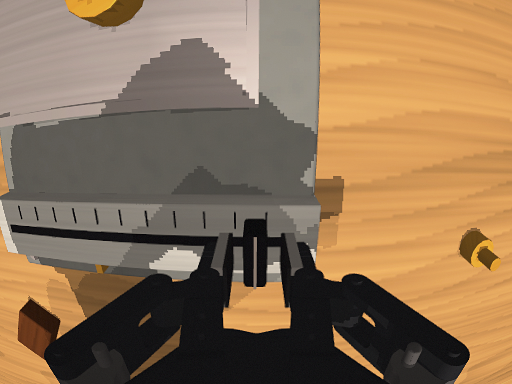

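```bash
python3 -m inch '[0.3,0,0,-0.6,0,0,0, 0.3,0,0,-1.2,0,0,0, 0.3,0,0,-2.2,0,0,0, 0.3,0,0,-3.2,0,0,0, 0.3,0,0,-4.2,0,0,0, 0.3,0,0,-5.2,0,0,0, 0.3,0,0,-6.2,0,0,0, 0.3,0,0,-7.2,0,0,0, 0.3,0,0,-8.2,0,0,0, 0.3,0,0,-9.2,0,0,0, 0.3,0,0,-9.8,0,0,0, 0.3,0,0,-10,0,0,0]'
python3 -m inch '[0.3,0,0,0,0,0,0,0.3,0,0,0,0,0,0,0.3,0,0,0,0,0,0]'
python3 - <<'E'
from h import *
W=cap("wrist","w35"); np.save("wa.npy",W,allow_pickle=True); go([449,-64.5,36],np.radians(-91.2)); crop(W,170,180,340,320,4.5,"w35c"); print(-np.array(W["R"]).T@W["t"])
E
```

```text
clock: 40.25
eef_pos: [449.1, 36.7, 35.2]
tool_rot: [-1.571, -0.0, 3.123]
force: [1.4, -1.5, -0.9]
width: 25.8
clock: 40.55
eef_pos: [448.8, 35.5, 35.3]
tool_rot: [-1.571, -0.001, 3.121]
force: [-0.7, -0.3, -0.4]
width: 25.8
at [448.9  35.5  35.3] jaw yaw -91.2 t 40.6 w 25.6 q7 -1.0
go [-0.21 -0.07 10.  ] [0.02 0.02 0.04]
[528.05549371  34.20791698 177.68769181]
```

View pics/w35c.png

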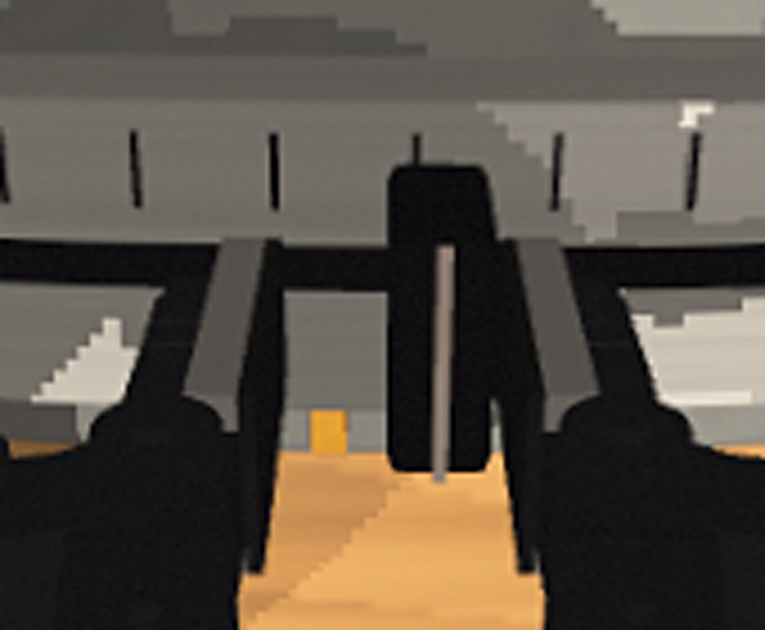

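```bash
python3 - <<'E'
from h import *
A=ld("wa"); f=lambda u,v,z: onz(A,170+u/4.5,180+v/4.5,z)
g=lambda p: round(p[0]*.0227+p[1]*.9997,1)
for z in (12,24):
  p=f(330,432,z);print("index",z,np.round(p,1),g(p))
for uv in [(446,250),(439,475)]:
  p=f(*uv,54); print("line",np.round(p,1),g(p))
E
```

```text
index 12 [413.9  45.3  12. ] 54.7
index 24 [422.2  44.5  24. ] 54.1
line [465.5  29.6  54. ] 40.2
line [436.6  30.5  54. ] 40.4
```

```bash
python3 -m inch '[0.3,0,0,-0.4,0,0,0, 0.3,0,0,-0.8,0,0,0, 0.3,0,0,-1.1,0,0,0, 0.3,0,0,-1.3,0,0,0, 0.3,0,0,-1.4,0,0,0, 0.3,0,0,-1.4,0,0,0, 0.3,0,0,-1.4,0,0,0]'
python3 - <<'E'
from h import *
W=cap("wrist","w36"); np.save("wa.npy",W,allow_pickle=True); go([449,49.5,36],np.radians(-91.2)); crop(W,170,180,340,320,4.5,"w36c"); print(-np.array(W["R"]).T@W["t"])
E
```

```text
clock: 41.3
eef_pos: [449.5, 50.0, 35.3]
tool_rot: [-1.571, -0.0, 3.122]
force: [-0.4, -0.6, -0.2]
width: 25.6
at [449.6  50.   35.3] jaw yaw -91.1 t 41.4 w 25.4 q7 -1.02
go [ 0.05 -0.07  0.05] [0.03 0.07 0.01]
[528.67603058  48.71672227 177.75764674]
```

View pics/w36c.png

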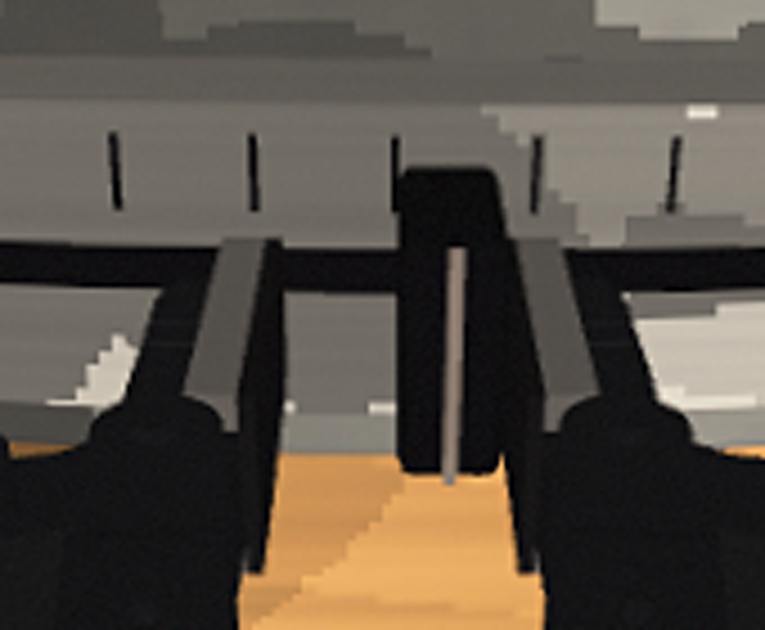

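```bash
python3 - <<'E'
from h import *
A=ld("wa"); f=lambda u,v,z: onz(A,170+u/4.5,180+v/4.5,z)
g=lambda p: round(p[0]*.0227+p[1]*.9997,1)
for uv in [(457,250),(449,478)]:
  p=f(*uv,54); print("line",np.round(p,1),g(p))
E
```

```text
line [466.1  43.   54. ] 53.5
line [436.9  43.8  54. ] 53.7
```

```bash
python3 -m inch '[0.3,0,0,0.3,0,0,0, 0.3,0,0,0.6,0,0,0, 0.3,0,0,0.6,0,0,0, 0.3,0,-2,0.6,0,0,0, 0.3,0,-6,0.6,0,0,0, 0.3,0,-11,0.6,0,0,0, 0.3,0,-15,0.6,0,0,0, 0.3,0,-16,0.6,0,0,0, 0.3,0,-16,0.6,0,0,0, 0.3,0,-16,0.6,0,0,0]'
python3 - <<'E'
from h import *
W=cap("wrist","w37"); np.save("wa.npy",W,allow_pickle=True); go([449,49.5,36],np.radians(-91.2)); crop(W,200,140,320,240,6,"w37c"); cap("side","s37"); C=cap("scene"); crop(C,190,130,350,260,5,"c37"); print(-np.array(W["R"]).T@W["t"])
E
```

```text
clock: 42.35
eef_pos: [448.6, 44.0, 194.5]
tool_rot: [-1.571, -0.002, 3.122]
force: [-0.4, 0.4, -0.4]
width: 25.7
at [448.3  43.8 194.1] jaw yaw -91.1 t 42.4 w 25.4 q7 -1.25
go [-0.1  15.81 -0.57] [-0.01  0.06  0.15]
[527.97662244  42.75141075 336.8784139 ]
```

View pics/w37c.png

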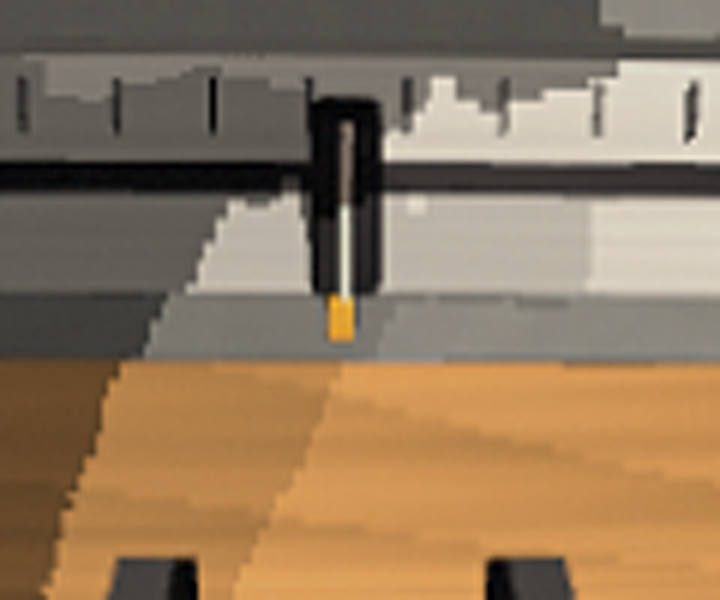

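View pics/s37.png

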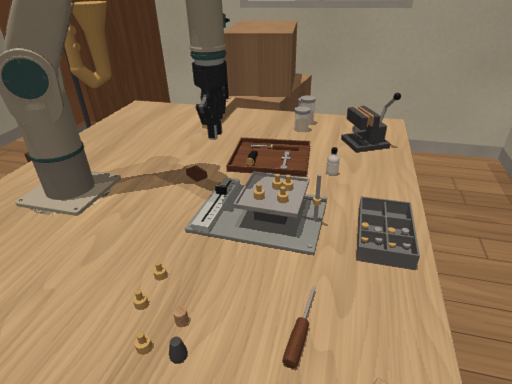

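View pics/c37.png

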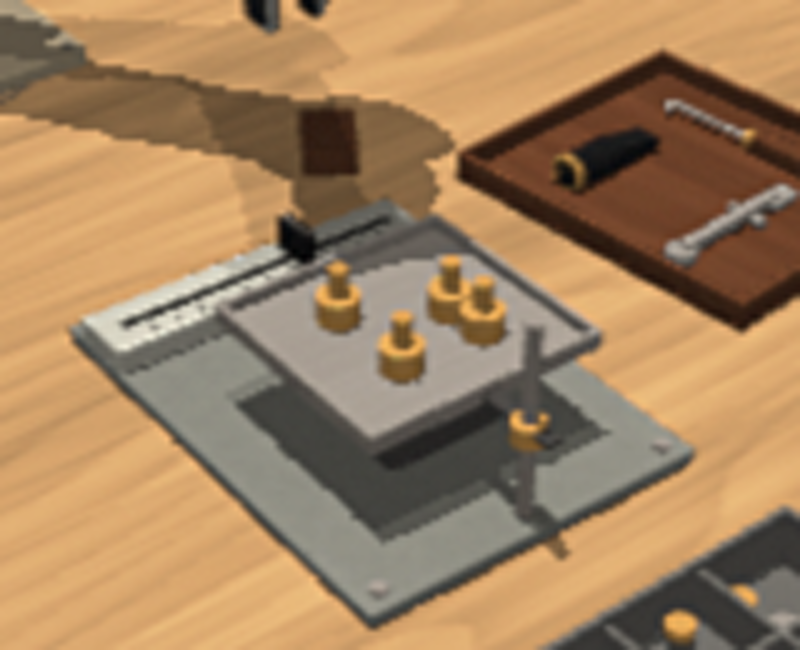

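```bash
python3 - <<'E'
from h import *
S=cap("side"); crop(S,230,150,350,220,6.5,"s38b"); print(ctrl.read_state()["force"])
E
```

```text
[ 0.69149678 -0.17433556  0.70450978]
```

View pics/s38b.png

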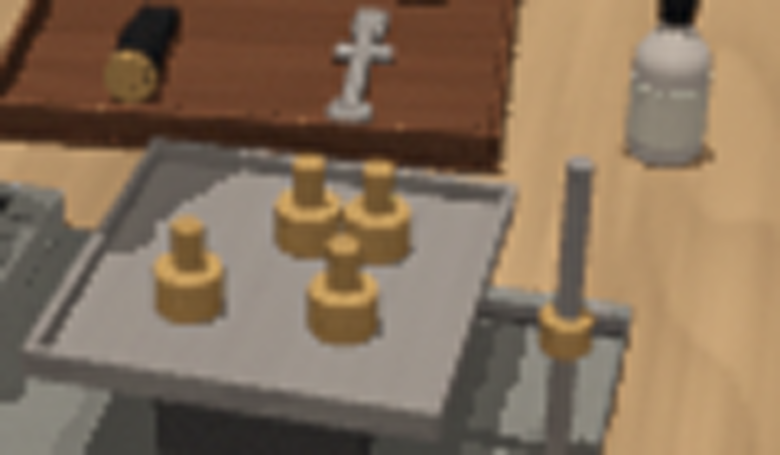

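```bash
python3 - <<'E'
from cell import finish_job
print(finish_job())
E
```

```text
the job is handed in; nothing more can be done
None
```

The gauge is ready and the job was handed in at about 42 s of the 210 s allowed; it reports no verdict.

- **Clearing:** I moved the mouthpiece, octave key and spring hook into the tray. The key guard was not in any view. The last pictures show all three in the tray and nothing on the gauge apart from the weights.
- **Weights:** Four weights are in the pan. Two wrist views, corrected for the post top reading 0.7 mm low, put the pointer at about 72 mm and the collar centre at about 69 mm. That is about 3 mm above centre, within the 7 mm allowed. A fifth weight would have left it about 6 mm below.
- **Disagreeing readings:** Coarser single-view readings from the fixed cameras put the pointer at 72 to 78 mm and the collar at 67 to 68 mm. I trusted the wrist views. The pointer stood at the same pixel in the last side view as just after loading.
- **Cursor:** I pushed it along until its white line was about 0.5 mm short of the index tab along the track, within the 5 mm allowed. With the arm lifted clear, the line stood directly above the tab in the wrist view.
- **Shifted weight:** One weight already in the pan moved about 25 mm, apparently from a knock while the arm was away. It stayed upright in the pan, so I left it.

The other three weights, the cork, the mandrel, the bottle and the screwdriver look where they were. Wrist force readings were about 2 N or less at every check.

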